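Refit the side flange on the strap reel

TASK

On the green reel stand, swing the yellow keeper arm out of the way, take the orange side flange out of the white carton tray by its black bar, turn it so that its three holes line up with the reel's three brass studs, and slide it on until it lies flush on the reel face. Then swing the keeper back fully to its stop so that it holds the flange, and let go. Leave the punnets, the blue bottle, the cardboard core and the spanner where they are.

Things in the scene. Friction and masses are not known exactly. Their poses are not given: they have to be found in the camera images.
- hub_home (a point): Point on the reel's axis, 40 mm out from the reel face: flange_bar is here when the flange is fully home. The reel is on the green stand, its axis leaning 32 deg from vertical, roughly towards the robot. Own z = reel axis, outwards (up). Turned with the reel: studs at 0, 120, 240 deg from own x towards own y. A stiff brake (4 N m) holds the reel; its turn differs from run to run (within 60 deg).
- hub_face (a point): Centre of the reel's flat black face (radius 62 mm); axes as hub_home. Three brass studs, 10 mm diameter with tapered tips, stand 22 mm out of the face, parallel to own z, on a circle of 50 mm radius at 0, 120 and 240 deg from own x. Behind the face the reel is 50 mm deep, up to 78 mm in radius.
- flange_bar (a point): Orange flange: disc 150 mm diameter, 6 mm thick, about 0.22 kg. Black grip bar on its centre: 52 mm along own x, 20 mm thick along own y, top 62 mm above the disc's underside. This point: in the bar on the disc's axis, 40 mm above the underside; own z points out on the bar's side. Starts flat on the tray floor, bar up, at any turn.
- keeper (a joint): Angle of the yellow keeper arm, rad. 0 = at its stop, arm pointing from the pivot at the reel axis, over the flange's place (its underside 26 mm out from the reel face). Grows to 1.8 (stop) as the arm swings towards the stand's low front side, clockwise seen looking down on the face. From 1.0 on the flange's way is free. Stays where left (friction 0.12 N m, about 2.5 N at the post).
- keeper_post (a point): On the axis of the keeper's grip post: a yellow round post, 22 mm diameter, at the arm's free end, parallel to the reel axis, 52 mm from the pivot axis. The point lies 20 mm above the arm's upper face and 20 mm below the post's top (54 mm out from the reel face). Own z = along the post, outwards; own y = from the post to the pivot.
- keeper_pivot (a point): Point on the keeper's pivot axis, level with keeper_post. Own z = pivot axis, parallel to the reel axis, outwards. It is 110 mm from the reel axis, on the stand's left as seen from the robot.
- tray: White carton tray, fixed, open on top: 270 mm (own x) by 290 mm (own y), rim 35 mm high, floor 5 mm thick, walls 5 mm. Origin: centre of the underside, on the bench.
- punnets: Bystander: stack of three black punnets with green covers, 170 mm (own x) by 115 mm by 102 mm high. Origin: centre of the underside, on the bench.
- spray_mid (a point): Bystander: upright blue bottle, 60 mm diameter, 160 mm high. Point on its axis, half-way up.
- core_mid (a point): Bystander: empty cardboard core, a ring of 90 mm diameter, 50 mm high, lying flat. Point on its axis, half-way up.
- spanner: Bystander: steel spanner lying flat, 180 mm long (own x), 38 mm wide, 8 mm high. Origin: its middle, on the bench.
- flange: The flange itself (see flange_bar). Origin: centre of the disc's underside; axes as flange_bar. Three through holes, 15 mm diameter, on a circle of 50 mm radius at 0, 120 and 240 deg from own x towards own y; any of the three 120-deg positions fits on the studs.

How it is judged (in metres and radians):
On the way, in this order (a step that is already met when the one before it is completed fails the run):
1. the keeper is swung out of the way (at least 0.8 rad) (value of joint keeper above 0.8 rad), for 0.2 s.
2. the flange is on the studs, flush on the reel face (distance between flange_bar and hub_home below 0.006 m and angle between the z axis of flange_bar and the z axis of hub_home, either way round below 0.06 rad), for 0.2 s.
At the end, for the whole second after the job is handed in: The flange is flush on the reel face with the studs through its holes (its centre within 6 mm of home, its axis within 0.06 rad of the reel's), the keeper is back within 0.25 rad of its stop, and all is at rest and released (all of step 2 and value of joint keeper below 0.25 rad and linear speed of flange below 0.01 m/s and velocity of joint keeper below 0.05 rad/s); the robot touches nothing.
It fails at once if the stack of punnets moved more than 25 mm (distance of punnets from where it was at the start of the episode above 0.025 m).
It fails at once if the blue bottle moved more than 25 mm (distance of spray_mid from where it was at the start of the episode above 0.025 m).
It fails at once if the cardboard core moved more than 25 mm (distance of core_mid from where it was at the start of the episode above 0.025 m).
It fails at once if the spanner moved more than 25 mm (distance of spanner from where it was at the start of the episode above 0.025 m).
It also fails if it takes over 61 s, if anything falls off the work surface, if the arm or the gripper's body presses on something with over 40 N, if the wrist force passes 120 N, or if a joint passes its speed limit or range.

ROBOT

A 6-joint arm with a two-finger parallel gripper is mounted at the origin on the work surface. World frame = base frame: x ahead of the robot, y to its left, z up, the work surface at z = 0. Lengths are in m, angles in degrees, forces in N, time in s.
With the tool pointing down it reaches from about 0.25 to 0.725 m from the base axis. Payload 9.7 kg.
Tool frame: the origin (TCP) lies between the finger pads; the fingertips stand 11 mm ahead of it and the grasp point (between the pads) lies 8 mm behind it; z points along the fingers, x is the direction in which the jaws open and shut, and the axes are right-handed (so a half turn about z gives the same grasp; the last joint's range is limited). The gripper opens to 85 mm and grips with 20 to 120 N. Pads are 22 mm wide; open, the fingers measure 114 mm over their backs; the gripper's body (76 mm by 85 mm) begins 54 mm behind the grasp point. The pads swing forward as they close: fully open they stand 13 mm farther back than shut.
Start: joints at [-74.485, 4.979, 10.078, 95.1, 0, 90], TCP at [0.147, -0.53, 0.242] pointing down, gripper open.
Joint ranges: [-179.16, 179.16], [-48.56, 103.87], [-65.8, 70.77], [-126.05, 130.52], [-82.76, 87.17], [-180, 180]. Speed limits (degrees/s): [127.2, 127.2, 147.25, 180, 180, 180].

INTERFACE

Orientations are given as [roll, pitch, yaw] about the fixed x, y, z axes, in that order (R = Rz(yaw) Ry(pitch) Rx(roll)).
In Python, from workcell import get_obs, camera, job_done, spotter gives the robot as it stands.
- The arm moves only by the tool play_rows, never from a script. Its argument "rows" is a list of rows, each a list of 3 entries, a list of its own where there are three numbers: the closure, from 0 (fully open) to 1 (shut), then the shift along the tool's x, y, z in cm, then the turn, a rotation vector about the tool's x, y, z in degrees. In form: [[claw, [x, y, z], [wx, wy, wz]], ...]. A call has 1 to 12 rows; each row shifts and turns the pose as measured when the row begins, along the tool's axes as they then stand; what a row does not reach is not made up. A row lasts 1/10 s, in which the tool goes at most 50 mm and 8.59 degrees, less where a joint would pass 70% of its speed; a pose out of reach is approached as far as the arm can. A call is refused whole if a number of a shift passes 5 or a number of a turn 8.59, either way. A call with a gripper value outside its range is refused whole. The fingers move at their own pace and stop on an object; "newtons" is the grip in N (left out, the last holds). Time passes only in rows, so rows that do not move let the fingers close. It gives the time, the measured TCP pose, the force and the opening at its end, in the units of the state.
- get_obs(): the state, without advancing time (a new reading comes with each control period).
- camera(name): name is "side" or "top" or "wrist"; returns a dict with "img" (384x512x3 uint8, red, green, blue), "intrinsics" (3x3 intrinsics, pixels), "xyz" and "orientation" of the camera in the world. Camera axes: x right, y down, z forward; pixel columns grow to the right and rows downward; lengths in m; the calibration is good to about 2 mm. A picture is of the moment at which its call begins. There is no depth.
- job_done(): hands the job in, once; it reports no verdict.
Trained networks look in a picture, given as the dict that the camera call returned (one of the last four; its "shot" number tells which), for a name from the list of things; names that differ only in an ending like _2 or _b are one class to them, and where a whole thing is asked for, a point or a joint stands for the part that bears it (a point fixed in the world has none). Each returns a list of dicts, best first, with "confidence" (0 to 1); they miss things now and then, are a little off and sometimes report something else, mostly with a low value. They report only what shows in the picture. A call takes as long as a camera call.
- spotter.spot_in(picture, thing): "point" ([x, y, z] in m, in world coordinates, good to about 4 mm: the middle of the surface that is visible of it).
- spotter.trace(picture, thing): "pixels" (384x512 bool, what is visible of it).
The state is a dict: "time": time; "q": joint angles; "qd": joint speeds; "joint_efforts": joint torques, N m; "ee_pos": TCP position; "tcp_rot": TCP orientation; "wrist_force": force on the tool from outside, world axes, zero at the start; "torque": the same for the moment, N m; "opening": finger opening in m.
Only numpy, scipy, OpenCV 4.12 (cv2) and the standard library are available. Lean on these libraries where they do the work, as an engineer would, in place of code of your own. Each camera call takes 0.05 s, during which the arm holds its last target.

## Working session

There is one attempt and no reset: what is moved stays moved. The work goes in short steps, Python scripts to look and compute and a tool call to move; the robot and the scene stay as the last step left them, time stands still between calls to the robot, and variables do not carry over. Pictures are saved under pics/ and viewed, and the job is handed in when it is done.

Besides the shell and the picture viewer there is one more tool, called after "Request:" by a JSON object that holds its "op" and its "data". play_rows: Moves the arm, as the interface text tells. Its arguments: {"type":"object","properties":{"rows":{"type":"array","items":{"type":"array"}},"newtons":{"type":"number"}},"required":["rows"]}

```bash
ls; mkdir -p pics; python3 - <<'E'
from workcell import get_obs,camera,spotter
import cv2,pickle
o=get_obs();print({k:o[k] for k in('time','ee_pos','tcp_rot','wrist_force','opening')})
P={}
for n in('side','top','wrist'):
    p=camera(n);P[n]=p;cv2.imwrite(f'pics/{n}0.png',p['img'][:,:,::-1]);print(n,p['xyz'],p['orientation'],p['intrinsics'])
    if n!='wrist':
      for t in['flange_bar','flange','keeper','keeper_post','keeper_pivot','hub_face','hub_home','tray','punnets','spray_mid','core_mid','spanner']:
        try:
            r=spotter.spot_in(p,t);print(t,[(x['point'],x['confidence']) for x in r[:2]])
        except Exception as e: print(t,e)
pickle.dump(P,open('p0.pkl','wb'))
print(get_obs()['time'])
E
```

```text
pics
{'time': 0.0, 'ee_pos': array([ 0.14706435, -0.52973431,  0.24156033]), 'tcp_rot': array([-1.79998890e+02,  7.96966186e-02, -7.44852495e+01]), 'wrist_force': array([-0.2402962, -0.4608356,  0.0382557]), 'opening': 0.08538400142649959}
side [0.13022276 0.86990213 0.85751515] [-127.93740335    1.14377911 -152.69943977] [[476.37114991   0.         255.37344629]
 [  0.         476.37114991 190.63638156]
 [  0.           0.           1.        ]]
flange_bar [([0.4934, 0.1611, 0.0175], 0.71)]
flange [([0.4976, 0.1634, 0.0109], 0.97)]
keeper [([0.4407, -0.1701, 0.1813], 0.79)]
keeper_post []
keeper_pivot [([0.4406, -0.1674, 0.188], 0.69)]
hub_face [([0.5018, -0.1918, 0.1463], 0.77)]
hub_home []
tray [([0.4886, 0.2335, 0.0064], 0.89)]
punnets [([0.559, 0.029, 0.0981], 0.97)]
spray_mid [([0.3901, -0.011, 0.0867], 0.86)]
core_mid [([0.7538, 0.0054, 0.0313], 0.78), ([0.4949, 0.1617, 0.0148], 0.53)]
spanner [([0.733, 0.2374, 0.0059], 0.81)]
top [0.48084046 0.02491048 1.0009355 ] [-173.81441397    1.70919241  -89.22554781] [[402.9854714    0.         257.32054076]
 [  0.         402.9854714 
[... 251 characters left out ...]
6, 0.0095], 0.57)]
keeper_pivot [([0.4426, -0.1627, 0.184], 0.64), ([0.7351, 0.2332, 0.0092], 0.64)]
hub_face [([0.5084, -0.2192, 0.1428], 0.65)]
hub_home [([0.4888, 0.2328, 0.0031], 0.74), ([0.5064, -0.216, 0.1423], 0.67)]
tray [([0.4871, 0.2309, 0.0057], 0.93), ([0.7363, 0.2331, 0.0076], 0.64)]
punnets [([0.5787, -0.0041, 0.0983], 0.96)]
spray_mid [([0.4076, -0.0289, 0.1109], 0.89)]
core_mid [([0.7624, 0.0018, 0.0439], 0.74)]
spanner [([0.7381, 0.2333, 0.0053], 0.88)]
wrist [ 0.22447111 -0.50847923  0.37363743] [ 1.61844725e+02  1.71762084e-03 -7.45341320e+01] [[313.52638276   0.         253.39755895]
 [  0.         313.52638276 194.22204783]
 [  0.           0.           1.        ]]
1.35
```

View pics/side0.png

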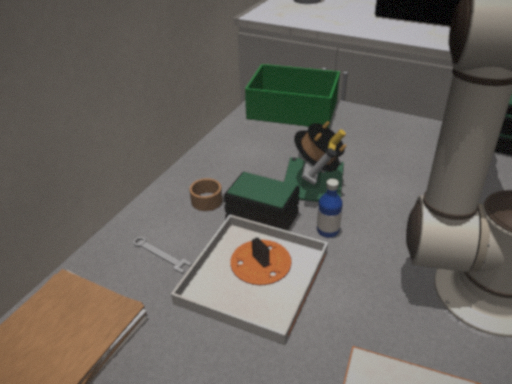

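View pics/top0.png

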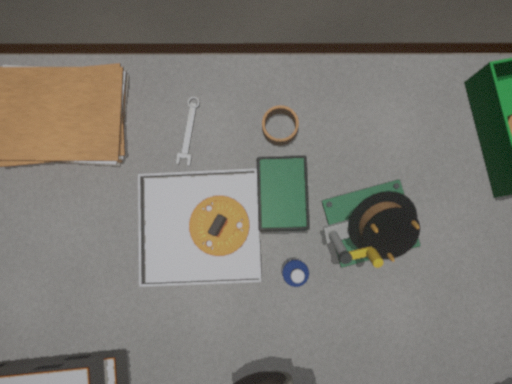

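View pics/wrist0.png

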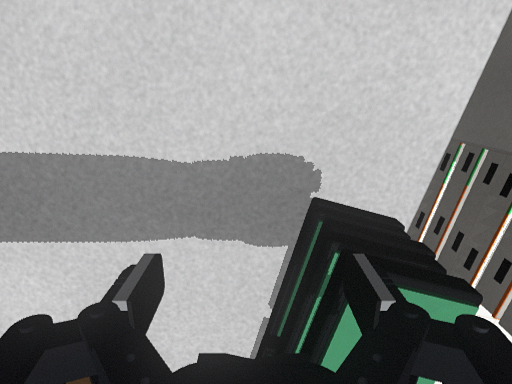

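```bash
python3 - <<'E'
import cv2,pickle,numpy as np
P=pickle.load(open('p0.pkl','rb'))
a=P['top']['img'][165:285,310:440,::-1];b=P['side']['img'][110:210,270:370,::-1]
cv2.imwrite('pics/zt.png',cv2.resize(a,(780,720),interpolation=cv2.INTER_CUBIC)[:600]);
cv2.imwrite('pics/zs.png',cv2.resize(b,(600,600),interpolation=cv2.INTER_CUBIC))
a=P['top']['img'][180:270,170:270,::-1]
cv2.imwrite('pics/zf.png',cv2.resize(a,(600,540),interpolation=cv2.INTER_CUBIC))
E
```

```text
(no output)
```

View pics/zt.png

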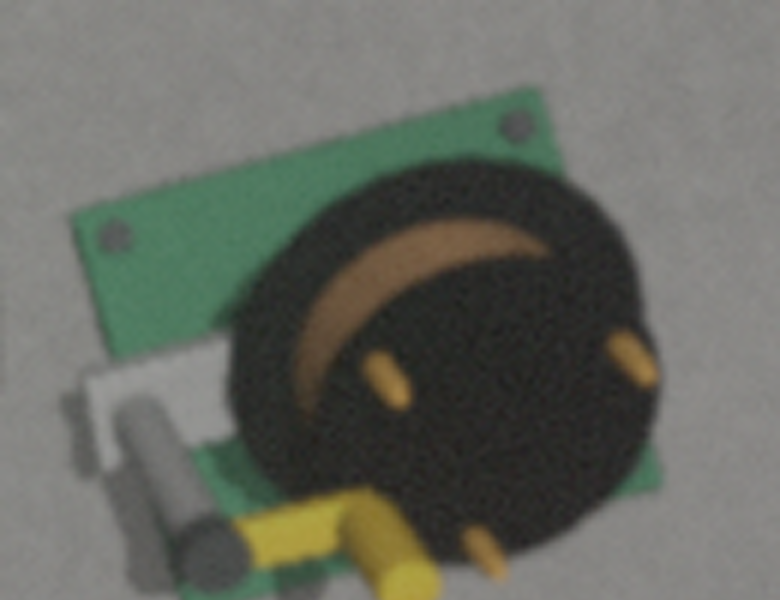

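View pics/zs.png

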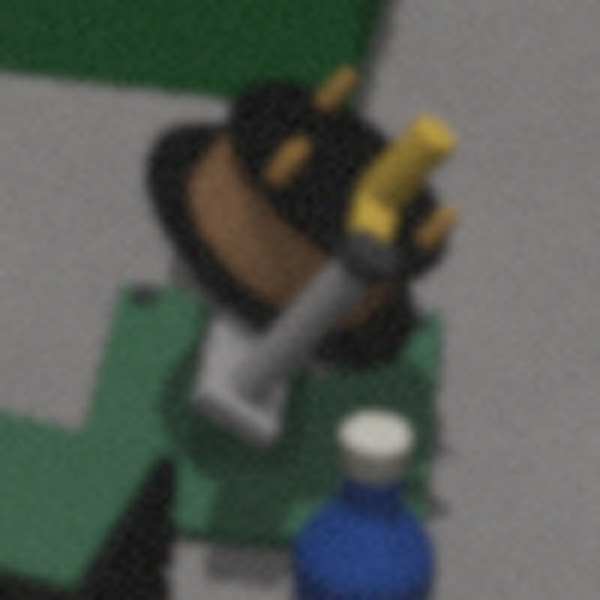

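View pics/zf.png

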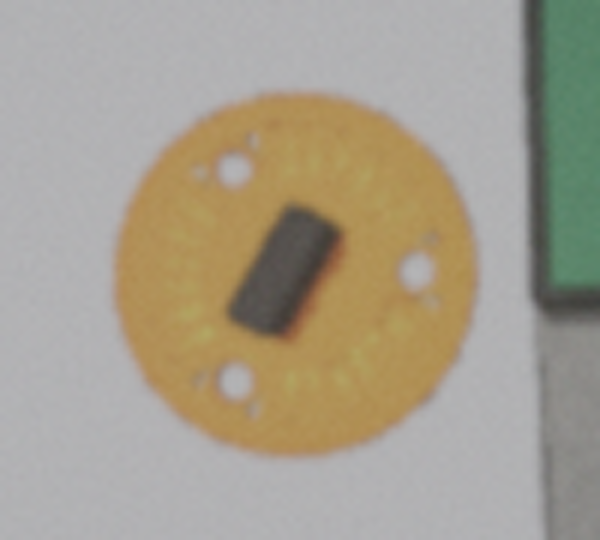

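```bash
cat > h.py <<'E'
import numpy as np
from scipy.spatial.transform import Rotation as R
from scipy.optimize import least_squares
def cam(p): return (np.array(p['xyz']),R.from_euler('xyz',p['orientation'],degrees=True).as_matrix(),np.array(p['intrinsics']))
def proj(c,X):
    X=np.atleast_2d(X); q=(X-c[0])@c[1]; u=q@c[2].T; return u[:,:2]/u[:,2:]
def frame(az,lean=32):
    # z leaning towards direction az; left = horizontal
    a=np.radians(az);l=np.radians(lean)
    d=np.array([np.cos(a),np.sin(a),0]);z=np.sin(l)*d+np.cos(l)*np.array([0,0,1])
    # front/low dir f ; left L (as seen from robot, facing away from d): 
    L=np.cross(d,[0,0,1]);  L=L/np.linalg.norm(L)
    f=np.cross(z,L)  # completes
    return L,f,z
def model(p):
    c=p[:3];L,f,z=frame(p[3]); 
    if f@np.array([np.cos(np.radians(p[3])),np.sin(np.radians(p[3])),0])<0:f=-f
    t=np.radians(p[4]);k=p[5]
    st=[]
    for i in range(3):
        a=t+i*2*np.pi/3; # positive about z: L->? use cross(z,L)
        st.append(c+.05*(np.cos(a)*L+np.sin(a)*np.cross(z,L)))
    st=np.array(st)
    piv=c+.11*L
    d=np.cos(k)*(-L)+np.sin(k)*f
    return dict(L=L,f=f,z=z,base=st,tip=st+.022*z,piv=piv,post=piv+.052*d+.054*z,posttop=piv+.052*d+.074*z,postbot=piv+.052*d+.034*z)
E
python3 - <<'E'
import pickle
from h import *
P=pickle.load(open('p0.pkl','rb'));T=cam(P['top']);S=cam(P['side'])
zt=lambda a:np.array(a)/6+[310-.4,165-.4]; zs=lambda a:np.array(a)/6+[270-.4,110-.4]
tb=zt([[375,355],[617,340],[475,535]]);tt=zt([[402,402],[648,380],[500,573]]);tp=zt([[412,583]])
sb=zs([[275,178],[320,105],[420,245]]);ss=zs([[305,142],[350,72],[452,210]]);sp=zs([[436,132]])
# orders: top A(left),B(right/far),C(near); side: A first(275,178), B (320,105), C(420,245)
def res(p):
    m=model(p);o=[0,2,1] if fl else [0,1,2]
    r=[(proj(T,m['base'][o])-tb)*.6,proj(T,m['tip'][o])-tt,proj(T,m['posttop'])-tp,(proj(S,m['base'][o])-sb)*.6,proj(S,m['tip'][o])-ss,proj(S,m['posttop'])-sp]
    return np.concatenate([x.ravel() for x in r])
best=None
for fl in(0,1):
  for t0 in range(-180,180,30):
    s=least_squares(res,[.5,-.21,.14,180,t0,0.1],loss='soft_l1',x_scale=[.1,.1,.1,50,50,1])
    if best is None or s.cost<best[0]: best=(s.cost,s.x,fl)
print(best);fl=best[2];print(np.round(res(best[1]),1))
m=model(best[1]);print(m);pickle.dump(best[1],open('hub.pkl','wb'))
# flange
zf=lambda a:np.array(a)/6+[170-.4,180-.4]
def ray(c,uv,z):
    d=c[1]@np.linalg.inv(c[2])@np.r_[uv,1]; return c[0]+d*(z-c[0][2])/d[2]
H=np.array([ray(T,zf(u),.011) for u in[[415,272],[235,168],[236,382]]]);c=H.mean(0)
print('holes',H,c,np.linalg.norm(H-c,axis=1),np.degrees(np.arctan2((H-c)[:,1],(H-c)[:,0])))
print('bar top',ray(T,zf([288,262]),.067))
E
```

```text
(np.float64(2.5307386411807657), array([ 4.88029239e-01, -2.28457486e-01,  1.49188693e-01,  1.96212568e+02,
       -4.25080105e+01,  2.07220053e-02]), 1)
[ 0.   0.7  0.1  0.2 -0.2  0.1 -0.3 -1.3  0.1 -1.2 -0.1 -0.4 -0.2  0.1
  0.2 -0.   0.6  0.1  0.7 -0.3  0.   0.4  0.5  0.2  0.7 -0.   0.1 -0.4]
{'L': array([-0.27920174,  0.96023247,  0.        ]), 'f': array([-0.81432332, -0.2367765 , -0.52991926]), 'z': array([-0.50884568, -0.14795438,  0.8480481 ]), 'base': array([[ 0.50524974, -0.18506472,  0.16709184],
       [ 0.44525602, -0.22961715,  0.12332159],
       [ 0.51358196, -0.27069058,  0.15715265]]), 'tip': array([[ 0.49405514, -0.18831972,  0.1857489 ],
       [ 0.43406142, -0.23287215,  0.14197865],
       [ 0.50238735, -0.27394557,  0.17580971]]), 'piv': array([ 0.45731705, -0.12283191,  0.14918869]), 'post': array([ 0.44347735, -0.18099794,  0.19441232]), 'posttop': array([ 0.43330043, -0.18395703,  0.21137328]), 'postbot': array([ 0.45365426, -0.17803885,  0.17745136])}
holes [[0.50561968 0.10033476 0.011     ]
 [0.54735892 0.17536606 0.011     ]
 [0.45996934 0.17263569 0.011     ]] [0.50431598 0.14944551 0.011     ] [0.04912805 0.0502451  0.05004407] [-88.47937875  31.05644971 152.39358107]
bar top [0.50744472 0.1453186  0.067     ]
```

```bash
cat >> h.py <<'E'
def plan(target_p,target_R,maxd=.04,maxa=7.5,obs=None):
    from workcell import get_obs
    o=obs or get_obs();p=np.array(o['ee_pos']);r=R.from_euler('xyz',o['tcp_rot'],degrees=True)
    rt=R.from_matrix(target_R);rv=(r.inv()*rt).as_rotvec();ang=np.degrees(np.linalg.norm(rv));d=np.linalg.norm(target_p-p)
    n=max(1,int(np.ceil(max(d/maxd,ang/maxa))))
    print('dist',round(d,4),'ang',round(ang,2),'n',n)
    rows=[]
    rc=r;pc=p
    for i in range(n):
        sh=np.round(rc.inv().apply((target_p-pc)/(n-i))*100,2)
        w=np.round(np.degrees((rc.inv()*rt).as_rotvec())/(n-i),1)
        rows.append([list(map(float,sh)),list(map(float,w))]);pc=pc+rc.apply(sh/100);rc=rc*R.from_rotvec(np.radians(w))
        
    for x in rows:print(x)
    return rows
def toolR(x,z):
    z=z/np.linalg.norm(z);x=x-z*(x@z);x/=np.linalg.norm(x);return np.c_[x,np.cross(z,x),z]
E
python3 - <<'E'
from h import *;import pickle
m=model(pickle.load(open('hub.pkl','rb')))
Rt=toolR(-m['f'],-m['z'])
plan(m['post']+.08*m['z'],Rt)
E
```

```text
dist 0.4236 ang 95.0 n 13
[[-1.97, -2.59, -0.15], [1.9, 1.9, -6.8]]
[[-1.65, -2.81, -0.12], [1.9, 1.9, -6.8]]
[[-1.3, -2.99, -0.08], [1.9, 1.9, -6.8]]
[[-0.94, -3.12, -0.01], [1.9, 1.9, -6.8]]
[[-0.56, -3.21, 0.07], [1.9, 1.9, -6.8]]
[[-0.18, -3.25, 0.16], [2.0, 2.0, -6.8]]
[[0.2, -3.24, 0.28], [1.9, 1.9, -6.8]]
[[0.57, -3.18, 0.39], [2.0, 2.0, -6.8]]
[[0.92, -3.08, 0.53], [1.9, 1.9, -6.7]]
[[1.26, -2.93, 0.67], [2.0, 2.0, -6.8]]
[[1.57, -2.74, 0.81], [1.9, 1.9, -6.7]]
[[1.84, -2.51, 0.96], [2.0, 2.0, -6.8]]
[[2.09, -2.23, 1.11], [1.9, 1.9, -6.7]]
```

Request:
{"op": "play_rows", "data": {"rows": [[0,[-2.0,-2.6,-0.15],[1.9,1.9,-6.8]],[0,[-1.65,-2.8,-0.1],[1.9,1.9,-6.8]],[0,[-1.3,-3.0,-0.1],[1.9,1.9,-6.8]],[0,[-0.95,-3.1,0],[1.9,1.9,-6.8]],[0,[-0.55,-3.2,0.05],[1.9,1.9,-6.8]],[0,[-0.2,-3.25,0.15],[2,2,-6.8]],[0,[0.2,-3.25,0.3],[1.9,1.9,-6.8]],[0,[0.55,-3.2,0.4],[2,2,-6.8]],[0,[0.9,-3.1,0.5],[1.9,1.9,-6.8]],[0,[1.25,-2.9,0.65],[2,2,-6.8]],[0,[1.55,-2.75,0.8],[1.9,1.9,-6.8]],[0,[1.85,-2.5,0.95],[2,2,-6.8]]], "newtons": 40}}

```text
time: 2.55
ee_pos: [0.3809, -0.2023, 0.2616]
tcp_rot: [-179.1, -31.0, 12.1]
wrist_force: [0.4, 0.5, 1.0]
opening: 0.0855
```

```bash
python3 - <<'E'
from h import *;import pickle,cv2
from workcell import *
m=model(pickle.load(open('hub.pkl','rb')))
o=get_obs();print(o['time'],o['ee_pos'],o['q'])
p=camera('wrist');pickle.dump(p,open('w1.pkl','wb'));im=p['img'][:,:,::-1].copy();c=cam(p)
cv2.imwrite('pics/w1raw.png',im)
for k in('base','tip','post','posttop','postbot','piv'):
    for u in proj(c,m[k]): cv2.circle(im,tuple(int(v) for v in u.round()),3,(255,0,255),1)
cv2.imwrite('pics/w1.png',im)
Rt=toolR(-m['f'],-m['z'])
plan(m['post']-.003*m['z'],Rt)
E
```

```text
2.55 [ 0.38085058 -0.20229587  0.2616095 ] [-44.12251381 -30.35059453 -21.96913866  80.72245     25.95670933
  37.58261857]
dist 0.0959 ang 3.27 n 3
[[0.66, -0.12, 3.13], [0.3, 0.3, -1.0]]
[[0.65, -0.09, 3.13], [0.3, 0.2, -1.0]]
[[0.64, -0.07, 3.13], [0.4, 0.3, -1.0]]
```

View pics/w1.png

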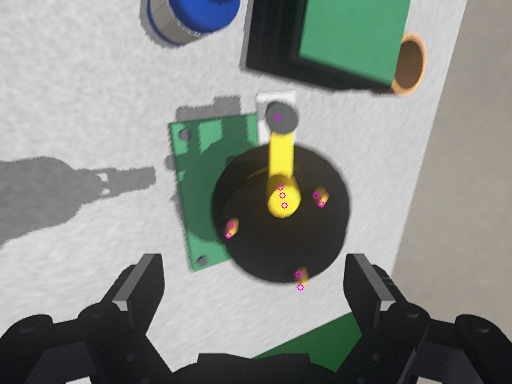

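```bash
python3 - <<'E'
import cv2,pickle
p=pickle.load(open('w1.pkl','rb'));a=p['img'][90:290,205:355,::-1]
cv2.imwrite('pics/w1z.png',cv2.resize(a,(450,600),interpolation=cv2.INTER_CUBIC))
a=p['img'][175:295,215:345,::-1]
cv2.imwrite('pics/w1z2.png',cv2.resize(a,(650,600),interpolation=cv2.INTER_CUBIC))
E
```

```text
(no output)
```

View pics/w1z2.png

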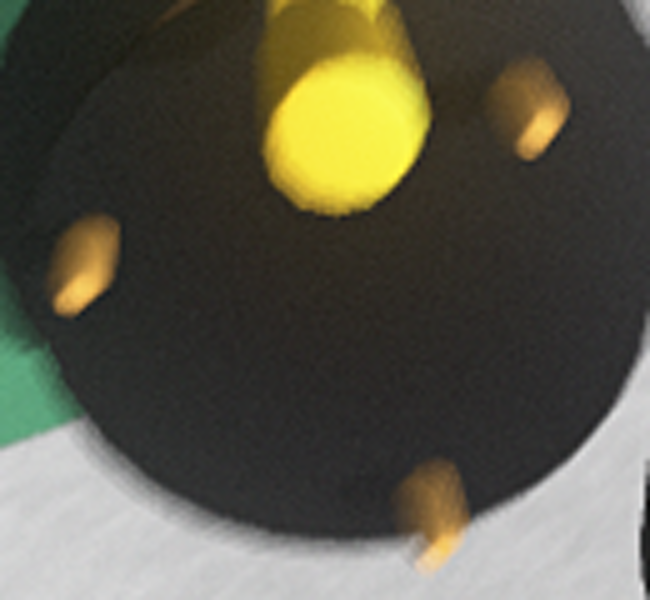

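```bash
cat > fit.py <<'E'
import pickle
from h import *
P=pickle.load(open('p0.pkl','rb'));T=cam(P['top']);S=cam(P['side']);W=cam(pickle.load(open('w1.pkl','rb')))
z=lambda a,s,x,y:(np.array(a)+.5)/s-.5+[x,y]
o=[0,2,1]
top=(T,z([[375,355],[617,340],[475,535]],6,310,165),z([[402,402],[648,380],[500,573]],6,310,165),z([[412,583]],6,310,165))
side=(S,z([[275,178],[320,105],[420,245]],6,270,110),z([[305,142],[350,72],[452,210]],6,270,110),z([[436,132]],6,270,110))
# wrist order A=?(left in top, near post) right stud in wrist =A ; bottom=B ; left=C
wr=(W,z([[515,85],[430,485],[92,235]],5,215,175),z([[542,135],[438,555],[72,298]],5,215,175),z([[347,135]],5,215,175))
def res(p,sets):
    m=model(p);r=[]
    for (c,b,t,pt) in sets:
        s=np.linalg.norm(c[0]-m['base'][0])/c[2][0,0]*1000
        r+=[(proj(c,m['base'][o])-b)*.5*s,(proj(c,m['tip'][o])-t)*s,(proj(c,m['posttop'])-pt)*s]
    return np.concatenate([x.ravel() for x in r])
x0=pickle.load(open('hub.pkl','rb'))
for sets in([top,side],[wr],[top,side,wr]):
    s=least_squares(res,x0,args=(sets,),x_scale=[.1,.1,.1,50,50,1]);print(s.cost,s.x.round(4));print(res(s.x,sets).round(1))
m=model(s.x);print(m)
pickle.dump(s.x,open('hub2.pkl','wb'))
plan(m['post']-.003*m['z'],toolR(-m['f'],-m['z']))
E
python3 fit.py
```

```text
15.197139613297288 [ 4.880000e-01 -2.283000e-01  1.494000e-01  1.961025e+02 -4.235780e+01
  2.510000e-02]
[ 0.   1.2  0.2  0.3 -0.3  0.1 -0.8 -2.7  0.2 -2.4 -0.3 -0.7 -0.6  0.5
  0.4 -0.1  1.3  0.1  1.6 -0.8  0.   1.1  1.4  0.6  1.9 -0.2  0.3 -1. ]
1.3812814709020136 [ 4.874000e-01 -2.256000e-01  1.518000e-01  1.963026e+02 -4.221560e+01
  5.420000e-02]
[ 0.3  0.4 -0.5  0.4 -0.7  0.8 -0.1 -0.6  0.2  0.1  0.4 -0.5  0.   0.3]
22.8320662259096 [ 4.881000e-01 -2.271000e-01  1.505000e-01  1.958897e+02 -4.205390e+01
  4.260000e-02]
[-0.5  1.2 -0.2  0.2 -0.7  0.1 -2.  -2.7 -0.7 -2.6 -1.2 -0.7 -1.8  1.1
  0.2 -0.2  1.1 -0.1  1.4 -1.  -0.4  0.9  0.9  0.1  1.6 -0.5  0.5 -0.8
 -0.   1.1 -0.9  0.8 -0.9  1.2 -0.9  0.6 -0.6  0.8  0.2  0.2  0.5  1.3]
{'L': array([-0.27378638,  0.96179053,  0.        ]), 'f': array([-0.81564463, -0.23218402, -0.52991926]), 'z': array([-0.50967133, -0.14508468,  0.8480481 ]), 'base': array([[ 0.5052453 , -0.18358824,  0.16822172],
       [ 0.44535086, -0.22838221,  0.12456217],
       [ 0.51368187, -0.26924438,  0.15863793]]), 'tip': array([[ 0.49403253, -0.1867801 ,  0.18687878],
       [ 0.43413809, -0.23157408,  0.14321923],
       [ 0.5024691 , -0.27243625,  0.17729498]]), 'piv': array([ 0.45797617, -0.12127465,  0.15047394]), 'post': array([ 0.44286991, -0.17959154,  0.19509391]), 'posttop': array([ 0.43267648, -0.18249323,  0.21205488]), 'postbot': array([ 0.45306334, -0.17668984,  0.17813295])}
dist 0.0953 ang 2.97 n 3
[[0.67, -0.17, 3.1], [0.3, 0.3, -0.9]]
[[0.65, -0.15, 3.11], [0.3, 0.2, -0.9]]
[[0.65, -0.12, 3.11], [0.2, 0.3, -0.9]]
```

Request:
{"op": "play_rows", "data": {"rows": [[0,[0.65,-0.15,3.1],[0.3,0.3,-0.9]],[0,[0.65,-0.15,3.1],[0.3,0.2,-0.9]],[0,[0.65,-0.1,3.1],[0.2,0.3,-0.9]],[1,[0,0,0],[0,0,0]],[1,[0,0,0],[0,0,0]],[1,[0,0,0],[0,0,0]],[1,[0,0,0],[0,0,0]]], "newtons": 40}}

```text
time: 3.3
ee_pos: [0.4463, -0.1776, 0.1938]
tcp_rot: [179.6, -32.2, 16.3]
wrist_force: [-2.5, -2.4, -0.8]
opening: 0.0283
```

```bash
python3 - <<'E'
from h import *;import pickle
from workcell import *
m=model(pickle.load(open('hub2.pkl','rb')))
o=get_obs();print(o['q'].round(1),o['wrist_force'],o['opening'])
p=np.array(o['ee_pos']);print((p-m['post'])@np.c_[m['L'],m['f'],m['z']]*1000)
r=R.from_euler('xyz',o['tcp_rot'],degrees=True).as_matrix();print(r.T@(-m['f']),r.T@(-m['z']))
E
```

```text
[-35.4 -28.1 -28.9  67.6  24.5  43.2] [-2.51502056 -2.41834771 -0.78165048] 0.028276534023935304
[ 0.94800108 -2.54956726 -3.08834879]
[0.99997713 0.00563409 0.00374082] [-0.00372498 -0.0028181   0.99998909]
```

Request:
{"op": "play_rows", "data": {"rows": [[1,[0,0,0],[0,0,0]],[1,[0,0,0],[0,0,0]],[1,[-0.7,-0.05,0],[0,0,8]],[1,[-0.7,-0.05,0],[0,0,8]],[1,[-0.7,-0.05,0],[0,0,8]],[1,[-0.7,-0.05,0],[0,0,8]]]}}

```text
time: 3.9
ee_pos: [0.4201, -0.177, 0.1789]
tcp_rot: [-161.2, -26.6, -21.5]
wrist_force: [5.4, 4.4, -4.5]
opening: 0.021
```

```bash
cat > kp.py <<'E'
from h import *;import pickle
from workcell import *
m=model(pickle.load(open('hub2.pkl','rb')))
B=np.c_[m['L'],m['f'],m['z']]
o=get_obs();print(o['time'],o['q'].round(1),o['wrist_force'].round(1),o['opening'])
p=np.array(o['ee_pos']);d=(p-m['piv'])@B*1000;print('rel piv Lfz',d.round(1),'k',np.arctan2(d[1],-d[0]),'r',np.hypot(d[0],d[1]))
r=R.from_euler('xyz',o['tcp_rot'],degrees=True).as_matrix();e=B.T@r;print('tool x in Lfz',e[:,0].round(3),'z',e[:,2].round(3))
E
python3 kp.py
```

```text
3.9 [-37.7 -31.  -32.1  68.4  25.3  74. ] [ 5.4  4.4 -4.5] 0.02099311513000357
rel piv Lfz [-43.2  28.8  51.5] k 0.5872910771937704 r 51.93481335112612
tool x in Lfz [-0.544 -0.839  0.003] z [-0.001 -0.002 -1.   ]
```

Request:
{"op": "play_rows", "data": {"rows": [[1,[-0.72,-0.05,0],[0,0,8]],[1,[-0.72,-0.05,0],[0,0,8]],[1,[-0.72,-0.05,0],[0,0,8]],[1,[-0.72,-0.05,0],[0,0,8]],[1,[-0.72,-0.05,0],[0,0,8]],[1,[-0.72,-0.05,0],[0,0,8]],[1,[0,0,0],[0,0,0]]]}}

```text
time: 4.6
ee_pos: [0.3915, -0.147, 0.1669]
tcp_rot: [-147.7, -3.6, -68.5]
wrist_force: [8.0, 2.5, -7.0]
opening: 0.0208
```

```bash
python3 kp.py
```

```text
4.6 [-36.8 -37.9 -37.3  69.5  25.3 125.4] [ 8.   2.5 -7. ] 0.020786857020333317
rel piv Lfz [-6.5 51.5 51.5] k 1.4446047417074845 r 51.87861760287345
tool x in Lfz [-0.993 -0.116  0.001] z [ 0.    -0.008 -1.   ]
```

Request:
{"op": "play_rows", "data": {"rows": [[0,[0,0,0],[0,0,0]],[0,[0,0,0],[0,0,0]],[0,[0,0,-2],[0,0,0]],[0,[0,0,-3.5],[0,0,0]],[0,[0,0,-4],[0,0,0]]]}}

```text
time: 5.1
ee_pos: [0.3408, -0.1603, 0.2474]
tcp_rot: [-147.7, -3.5, -68.3]
wrist_force: [0.6, -0.9, 0.7]
opening: 0.0855
```

```bash
python3 - <<'E'
from h import *
from workcell import *
print(get_obs()['q'].round(1),get_obs()['wrist_force'])
y=np.radians(61.65)
plan(np.array([.504,.149,.17]),toolR(np.array([np.cos(y),np.sin(y),0]),np.array([0,0,-1.])),maxa=8.2)
E
```

```text
[-45.2 -38.6 -28.3  83.4  28.1 116.4] [ 0.56216035 -0.85255696  0.66468673]
dist 0.3582 ang 131.15 n 16
[[-1.45, -1.19, 1.22], [-0.8, -2.4, -7.8]]
[[-1.22, -1.39, 1.26], [-0.8, -2.4, -7.8]]
[[-0.96, -1.56, 1.29], [-0.8, -2.4, -7.8]]
[[-0.69, -1.69, 1.3], [-0.8, -2.4, -7.8]]
[[-0.4, -1.78, 1.3], [-0.8, -2.4, -7.8]]
[[-0.1, -1.83, 1.28], [-0.8, -2.4, -7.8]]
[[0.21, -1.84, 1.25], [-0.8, -2.4, -7.8]]
[[0.51, -1.81, 1.21], [-0.8, -2.4, -7.8]]
[[0.8, -1.74, 1.16], [-0.8, -2.4, -7.8]]
[[1.08, -1.63, 1.1], [-0.9, -2.4, -7.8]]
[[1.33, -1.48, 1.02], [-0.8, -2.4, -7.8]]
[[1.56, -1.3, 0.94], [-0.9, -2.4, -7.8]]
[[1.77, -1.08, 0.85], [-0.9, -2.4, -7.8]]
[[1.93, -0.84, 0.76], [-0.8, -2.4, -7.8]]
[[2.06, -0.58, 0.67], [-0.9, -2.3, -7.8]]
[[2.14, -0.31, 0.57], [-0.8, -2.4, -7.7]]
```

Request:
{"op": "play_rows", "data": {"rows": [[0,[-1.45,-1.2,0.9],[-0.8,-2.4,-7.8]],[0,[-1.2,-1.4,0.9],[-0.8,-2.4,-7.8]],[0,[-0.95,-1.55,1.0],[-0.8,-2.4,-7.8]],[0,[-0.7,-1.7,1.0],[-0.8,-2.4,-7.8]],[0,[-0.4,-1.8,1.0],[-0.8,-2.4,-7.8]],[0,[-0.1,-1.85,1.0],[-0.8,-2.4,-7.8]],[0,[0.2,-1.85,1.1],[-0.8,-2.4,-7.8]],[0,[0.5,-1.8,1.2],[-0.8,-2.4,-7.8]],[0,[0.8,-1.75,1.15],[-0.8,-2.4,-7.8]],[0,[1.1,-1.6,1.1],[-0.9,-2.4,-7.8]],[0,[1.3,-1.5,1.0],[-0.8,-2.4,-7.8]],[0,[1.55,-1.3,0.95],[-0.9,-2.4,-7.8]]]}}

```text
time: 6.3
ee_pos: [0.4569, 0.067, 0.2186]
tcp_rot: [-176.5, -8.2, 33.0]
wrist_force: [0.0, -2.0, 0.1]
opening: 0.0856
```

```bash
cat > fl.py <<'E'
from h import *
import sys,pickle
from workcell import *
print(get_obs()['q'].round(1),get_obs()['wrist_force'].round(1))
y=np.radians(float(sys.argv[4]))
plan(np.array([float(v) for v in sys.argv[1:4]]),toolR(np.array([np.cos(y),np.sin(y),0]),np.array([0,0,-1.])),maxa=8.2)
E
python3 fl.py .504 .149 .15 61.65
```

```text
[  4.2 -13.1 -10.   87.6   7.   61.3] [ 0.  -2.   0.1]
dist 0.1169 ang 29.75 n 4
[[1.84, -0.95, 2.06], [-0.3, -2.2, -7.1]]
[[2.02, -0.73, 1.98], [-0.4, -2.2, -7.1]]
[[2.17, -0.48, 1.89], [-0.3, -2.2, -7.1]]
[[2.29, -0.21, 1.81], [-0.4, -2.3, -7.1]]
```

Request:
{"op": "play_rows", "data": {"rows": [[0,[1.85,-0.95,2.05],[-0.3,-2.2,-7.1]],[0,[2.0,-0.75,2.0],[-0.4,-2.2,-7.1]],[0,[2.2,-0.5,1.9],[-0.3,-2.2,-7.1]],[0,[2.3,-0.2,1.8],[-0.4,-2.3,-7.1]],[0,[0,0,0],[0,0,0]]]}}

```text
time: 6.8
ee_pos: [0.5086, 0.1551, 0.1489]
tcp_rot: [179.7, 0.3, 63.3]
wrist_force: [-0.3, -0.1, -0.2]
opening: 0.0856
```

```bash
python3 - <<'E'
from h import *;import pickle,cv2
from workcell import *
p=camera('wrist');pickle.dump(p,open('w2.pkl','wb'));im=p['img'][:,:,::-1].copy();c=cam(p)
C=np.array([.5043,.1494,.011]);
for a in(31.65,151.65,271.65):
    u=proj(c,C+.05*np.array([np.cos(np.radians(a)),np.sin(np.radians(a)),0]))[0];cv2.circle(im,tuple(int(v) for v in u.round()),3,(255,0,255),1);print(u)
for s in(-1,1):
  for t in (-1,1):
    a=np.radians(151.65);u=proj(c,C+[0,0,.056]+s*.026*np.array([np.cos(a),np.sin(a),0])+t*.01*np.array([-np.sin(a),np.cos(a),0]))[0];cv2.circle(im,tuple(int(v) for v in u.round()),3,(255,255,0),1)
cv2.imwrite('pics/w2.png',im)
E
python3 fl.py .504 .149 .037 61.65
```

```text
[292.71430518 210.41554859]
[247.39492812 126.06876561]
[198.46150401 207.78434517]
[17.1  1.4 -3.8 84.6 -0.4 44. ] [-0.3  0.8 -0.5]
dist 0.1135 ang 1.48 n 3
[[-0.21, -0.08, 3.78], [0.1, 0.1, 0.5]]
[[-0.21, -0.07, 3.78], [0.1, 0.1, 0.5]]
[[-0.22, -0.05, 3.77], [0.2, 0.0, 0.4]]
```

View pics/w2.png

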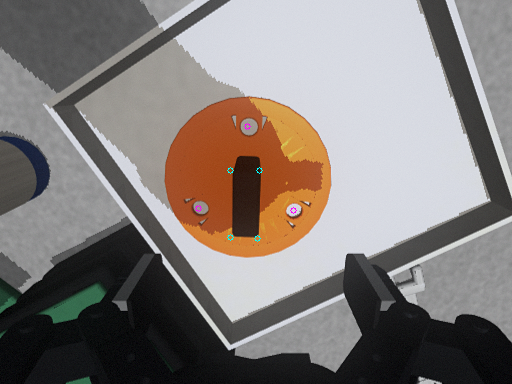

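Request:
{"op": "play_rows", "data": {"rows": [[0,[-0.2,-0.1,3.8],[0.1,0.1,0.5]],[0,[-0.2,-0.05,3.8],[0.1,0.1,0.5]],[0,[-0.2,-0.05,3.6],[0.2,0,0.5]],[0,[0,0,0],[0,0,0]]], "newtons": 70}}

```text
time: 7.25
ee_pos: [0.5069, 0.1476, 0.0407]
tcp_rot: [179.7, -0.5, 61.0]
wrist_force: [-0.1, -0.5, 0.2]
opening: 0.0853
```

```bash
python3 fl.py .504 .149 .037 61.65
```

```text
[ 16.2   2.5 -14.9  72.1   0.1  45.2] [-0.1 -0.5  0.2]
dist 0.0049 ang 0.83 n 1
[[-0.02, -0.32, 0.37], [0.3, -0.5, -0.6]]
```

Request:
{"op": "play_rows", "data": {"rows": [[0,[0,-0.3,0.35],[0.3,-0.5,-0.6]],[0,[0,0,0],[0,0,0]],[1,[0,0,0],[0,0,0]],[1,[0,0,0],[0,0,0]],[1,[0,0,0],[0,0,0]],[1,[0,0,0],[0,0,0]],[1,[0,0,0],[0,0,0]],[1,[0,0,0],[0,0,0]],[1,[0,0,0],[0,0,0]]]}}

```text
time: 8.15
ee_pos: [0.5087, 0.1493, 0.0474]
tcp_rot: [179.5, -0.5, 61.5]
wrist_force: [-0.0, 0.1, 0.3]
opening: 0.0191
```

```bash
python3 fl.py .504 .149 .037 61.65
```

```text
[ 16.4   2.4 -14.2  72.7  -0.   44.9] [-0.   0.1  0.3]
dist 0.0114 ang 0.69 n 1
[[-0.26, -0.41, 1.04], [0.5, -0.5, -0.1]]
```

```bash
python3 - <<'E'
import cv2
from workcell import *
for n in('wrist','side'):
    p=camera(n);im=p['img'][:,:,::-1]
    if n=='side':im=cv2.resize(im[180:340,160:340],(675,600),interpolation=cv2.INTER_CUBIC)
    cv2.imwrite(f'pics/g_{n}.png',im)
o=get_obs();print(o['ee_pos'],o['wrist_force'],o['torque'],o['opening'],o['qd'].round(2))
E
```

```text
[0.50876332 0.14932247 0.04744529] [0.6815945  0.40559902 0.56311828] [-0.06447358  0.04797441  0.02139767] 0.01897456669959385 [ 0.04 -0.02 -0.07  0.06 -0.   -0.02]
```

View pics/g_wrist.png

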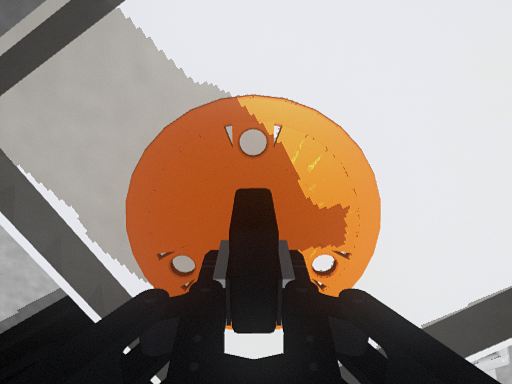

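View pics/g_side.png

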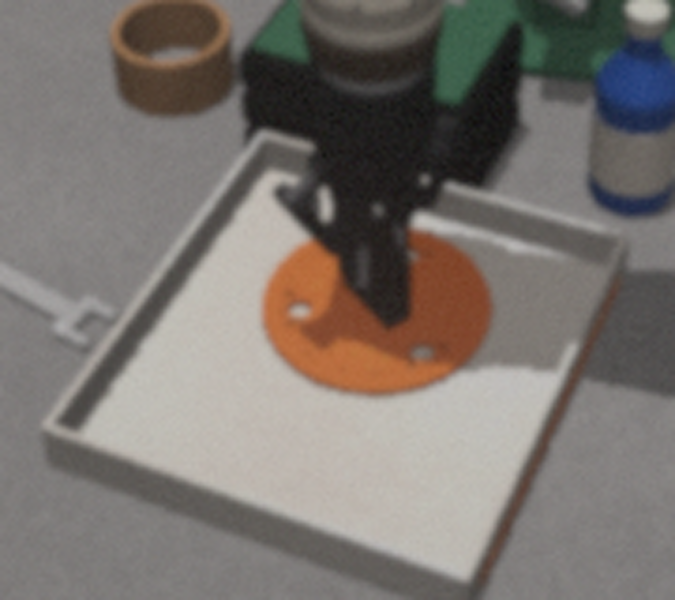

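Request:
{"op": "play_rows", "data": {"rows": [[1,[0,0,-2],[0,0,0]],[1,[0,0,-4],[0,0,0]],[1,[0,0,-4.5],[0,0,0]],[1,[0,0,-4.5],[0,0,0]],[1,[0,0,-4.5],[0,0,0]],[1,[0,0,-4.5],[0,0,0]],[1,[0,0,0],[0,0,0]],[1,[0,0,0],[0,0,0]]]}}

```text
time: 9.05
ee_pos: [0.5036, 0.1481, 0.291]
tcp_rot: [179.9, -0.0, 61.5]
wrist_force: [0.3, 0.5, -2.2]
opening: 0.019
```

```bash
python3 - <<'E'
import cv2,pickle
from workcell import *
o=get_obs();p=camera('wrist');pickle.dump((p,o),open('w3.pkl','wb'));im=p['img'][:,:,::-1]
cv2.imwrite('pics/w3.png',im)
cv2.imwrite('pics/w3z.png',cv2.resize(im[85:345,115:395],(784,728),interpolation=cv2.INTER_CUBIC)[:600])
print(o['ee_pos'],o['tcp_rot'],o['q'].round(1),o['wrist_force'].round(1),o['opening'],p['xyz'],p['orientation'])
E
```

```text
[0.50359843 0.14805957 0.29098677] [ 1.79936646e+02 -3.92245742e-02  6.15012067e+01] [ 16.4   2.8  13.3 100.4  -0.   44.9] [ 0.3  0.5 -2.2] 0.019048421588964533 [0.43349358 0.18628122 0.42224702] [ 1.61798642e+02 -3.43308117e-02  6.14514088e+01]
```

View pics/w3z.png

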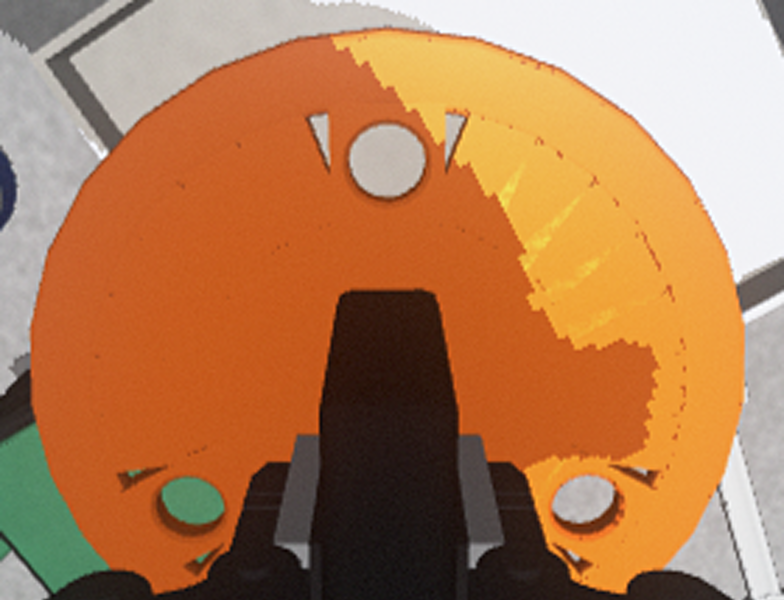

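```bash
cat > ff.py <<'E'
import pickle
from h import *
p,o=pickle.load(open('w3.pkl','rb'));c=cam(p)
tp=np.array(o['ee_pos']);tr=R.from_euler('xyz',o['tcp_rot'],degrees=True)
z=lambda a:(np.array(a)+.5)/2.8-.5+[115,85]
h=z([[388,160],[191,504],[587,500]])
ext=z([[30,365],[745,365],[392,28]])
# nominal: flange x=-tool y, flange y=-tool x, z=-tool z ; in tool frame
N=R.from_matrix(np.array([[0,-1,0],[-1,0,0],[0,0,-1.]]))
def fl(x):
    # x: offset of flange_bar in tool mm(3), yaw deg, tiltx deg, tilty
    rot=N*R.from_euler('zxy',[x[3],0,0],degrees=True); 
    rot=R.from_euler('xy',[x[4],x[5]],degrees=True)*rot
    return np.array(x[:3])/1000,rot
def pts(x,P):
    d,rot=fl(x);return tp+tr.apply(d+rot.apply(P))
a0=[0,120,240]
def res(x,full=True):
    H=np.array([[.05*np.cos(np.radians(a)),.05*np.sin(np.radians(a)),-.034] for a in a0])
    u=proj(c,pts(x,H))
    # match nearest perm
    r=(u[perm]-h).ravel()
    t=np.linspace(0,2*np.pi,720);Cc=proj(c,pts(x,np.c_[.075*np.cos(t),.075*np.sin(t),0*t-.034]))
    e=[Cc[:,0].min()-ext[0,0],Cc[:,0].max()-ext[1,0],Cc[:,1].min()-ext[2,1]]
    return np.r_[r,np.array(e)*.7,np.array(x[4:])*.5,x[3]*.2]
import itertools
b=None
for perm in itertools.permutations(range(3)):
    perm=list(perm);s=least_squares(res,[0,0,-8,0,0,0]);
    if b is None or s.cost<b[0].cost:b=(s,perm)
s,perm=b;print(s.cost,perm,s.x.round(2));print(res(s.x).round(2))
pickle.dump(s.x,open('grasp.pkl','wb'))
E
python3 ff.py
```

```text
0.5481955679618404 [0, 1, 2] [ 0.58 -3.82  5.01  0.21 -0.33 -0.55]
[-0.08  0.23  0.48  0.06 -0.43  0.23  0.02  0.03 -0.67 -0.17 -0.28  0.04]
```

```bash
cat > ins.py <<'E'
from h import *;import pickle,sys
from workcell import *
hx=pickle.load(open('hub2.pkl','rb'));g=pickle.load(open('grasp.pkl','rb'))
m=model(hx);c=hx[:3]
N=R.from_matrix(np.array([[0,-1,0],[-1,0,0],[0,0,-1.]]))
rot=R.from_euler('xy',[g[4],g[5]],degrees=True)*N*R.from_euler('z',g[3],degrees=True);d=g[:3]/1000
phi=np.radians(hx[4]);L,f,z=m['L'],m['f'],m['z'];zl=np.cross(z,L)
X=np.cos(phi)*L+np.sin(phi)*zl;Y=np.cross(z,X)
def target(out): 
    HR=np.c_[X,Y,z];T=HR@rot.as_matrix().T   # tool rot
    return c+(.04+out)*z-T@d, T
def state():
    o=get_obs();tr=R.from_euler('xyz',o['tcp_rot'],degrees=True);p=np.array(o['ee_pos'])+tr.apply(d);fr=(tr*rot).as_matrix()
    HR=np.c_[X,Y,z];e=(p-c-.04*z)@HR*1000
    print('t',o['time'],'F',np.round(o['wrist_force'],1),'F hub',np.round(o['wrist_force']@HR,1),'open',round(o['opening'],4))
    print('flange err in hub xyz mm',e.round(1),'rot err deg',np.degrees(R.from_matrix(HR.T@fr).as_rotvec()).round(2),'q',o['q'].round(0))
if __name__=='__main__':
    state();t=target(float(sys.argv[1])/1000);plan(*t,maxa=8.2,maxd=.045)
E
python3 ins.py 90
```

```text
t 9.1 F [ 0.1 -0.6 -1.3] F hub [-1.   0.1 -1.1] open 0.0192
flange err in hub xyz mm [380.6 115.   14. ] rot err deg [35.36 -0.47 85.56] q [ 16.   3.  13. 100.  -0.  45.]
dist 0.4079 ang 92.58 n 12
[[-3.26, 0.95, 0.23], [-0.1, 3.0, 7.1]]
[[-3.12, 1.35, 0.07], [-0.1, 3.0, 7.1]]
[[-2.93, 1.72, -0.09], [-0.1, 3.0, 7.1]]
[[-2.68, 2.07, -0.24], [-0.1, 3.0, 7.1]]
[[-2.39, 2.39, -0.36], [-0.1, 3.0, 7.1]]
[[-2.06, 2.66, -0.48], [-0.1, 3.0, 7.1]]
[[-1.69, 2.9, -0.57], [-0.1, 3.0, 7.1]]
[[-1.28, 3.08, -0.64], [-0.1, 3.0, 7.1]]
[[-0.86, 3.21, -0.69], [-0.1, 3.0, 7.1]]
[[-0.42, 3.3, -0.72], [-0.1, 3.0, 7.1]]
[[0.03, 3.32, -0.73], [-0.1, 2.9, 7.2]]
[[0.49, 3.28, -0.71], [-0.2, 3.0, 7.1]]
```

Request:
{"op": "play_rows", "data": {"rows": [[1,[-3.25,0.95,0.1],[-0.1,3,7.1]],[1,[-3.1,1.35,0],[-0.1,3,7.1]],[1,[-2.95,1.7,-0.1],[-0.1,3,7.1]],[1,[-2.7,2.05,-0.25],[-0.1,3,7.1]],[1,[-2.4,2.4,-0.35],[-0.1,3,7.1]],[1,[-2.05,2.65,-0.5],[-0.1,3,7.1]],[1,[-1.7,2.9,-0.55],[-0.1,3,7.1]],[1,[-1.3,3.1,-0.65],[-0.1,3,7.1]],[1,[-0.85,3.2,-0.7],[-0.1,3,7.1]],[1,[-0.4,3.3,-0.7],[-0.1,3,7.1]],[1,[0,3.3,-0.7],[-0.1,3,7.2]],[1,[0.5,3.3,-0.7],[-0.2,3,7.1]]]}}

```text
time: 10.3
ee_pos: [0.4083, -0.2531, 0.2437]
tcp_rot: [-154.8, -23.3, -34.6]
wrist_force: [1.0, 0.1, -2.3]
opening: 0.0189
```

```bash
python3 ins.py 45
```

```text
t 10.3 F [ 1.   0.1 -2.3] F hub [-0.4  0.2 -2.5] open 0.0189
flange err in hub xyz mm [-13.   13.   78.5] rot err deg [-0.92 -0.73 -2.87] q [-48. -23. -20.  76.  30.  75.]
dist 0.0383 ang 3.1 n 1
[[1.17, -1.31, 3.4], [-0.7, -0.9, -2.9]]
```

Request:
{"op": "play_rows", "data": {"rows": [[1,[0.6,-0.7,1.8],[-0.4,-0.4,-1.5]],[1,[0.6,-0.6,1.6],[-0.3,-0.5,-1.4]],[1,[0,0,0],[0,0,0]],[1,[0,0,0],[0,0,0]]]}}

```text
time: 10.7
ee_pos: [0.4348, -0.2477, 0.2144]
tcp_rot: [-156.7, -22.9, -32.3]
wrist_force: [-1.1, 0.1, -1.9]
opening: 0.0193
```

```bash
python3 ins.py 35
```

```text
t 10.7 F [-1.1  0.1 -1.9] F hub [-0.9  1.7 -1.1] open 0.0193
flange err in hub xyz mm [-9.8  6.5 39.4] rot err deg [ 0.29  0.3  -1.11] q [-44. -21. -22.  72.  27.  78.]
dist 0.0125 ang 1.19 n 1
[[0.63, -0.99, 0.44], [0.3, 0.3, -1.1]]
```

Request:
{"op": "play_rows", "data": {"rows": [[1,[0.6,-1.0,0.4],[0.3,0.3,-1.1]],[1,[0,0,0],[0,0,0]],[1,[0,0,0],[0,0,0]]]}}

```text
time: 11.0
ee_pos: [0.4446, -0.241, 0.2164]
tcp_rot: [-156.9, -23.6, -31.3]
wrist_force: [-1.7, -1.1, -2.5]
opening: 0.0191
```

```bash
python3 ins.py 30
```

```text
t 11.0 F [-1.7 -1.1 -2.5] F hub [-2.4  1.7 -1.1] open 0.0191
flange err in hub xyz mm [ 0.2  1.1 35.1] rot err deg [0.04 0.09 0.03] q [-43. -21. -22.  71.  27.  78.]
dist 0.0053 ang 0.1 n 1
[[0.1, 0.02, 0.52], [0.1, 0.0, 0.0]]
```

Close to aligned, 35 mm out. Check visually.

```bash
python3 - <<'E'
import cv2,pickle
from ins import *
o=get_obs()
D={}
for n in('wrist','top','side'):
    p=camera(n);D[n]=p;im=p['img'][:,:,::-1].copy()
    cc=cam(p)
    if n=='wrist': cv2.imwrite('pics/w4.png',im)
    else:
        for q in np.r_[m['tip'],m['base']]:
            u=proj(cc,q)[0]
        x0,y0=(310,165) if n=='top' else(270,110)
        s=4.6;im=cv2.resize(im[y0:y0+130,x0:x0+130],None,fx=s,fy=s,interpolation=cv2.INTER_CUBIC)
        tr=R.from_euler('xyz',o['tcp_rot'],degrees=True);P0=np.array(o['ee_pos'])+tr.apply(d);F=(tr*rot)
        for a in(0,120,240):
            a=np.radians(a)
            for hh,col in((-.034,(255,0,255)),):
                u=proj(cc,P0+F.apply([.05*np.cos(a),.05*np.sin(a),hh]))[0];cv2.circle(im,tuple(int(v) for v in ((u+.5-[x0,y0])*s)),4,col,1)
        for q in m['tip']:
            u=proj(cc,q)[0];cv2.circle(im,tuple(int(v) for v in ((u+.5-[x0,y0])*s)),3,(0,255,0),1)
        cv2.imwrite(f'pics/{n}4.png',im)
pickle.dump(D,open('d4.pkl','wb'))
E
```

```text
(no output)
```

View pics/w4.png

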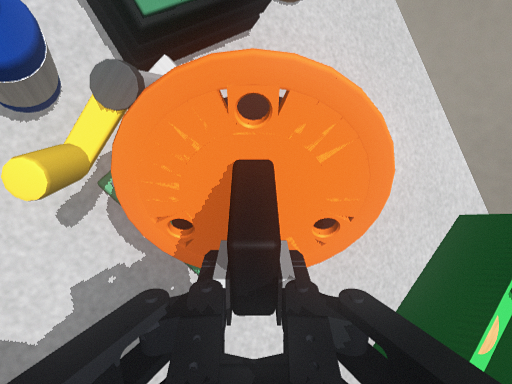

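View pics/top4.png

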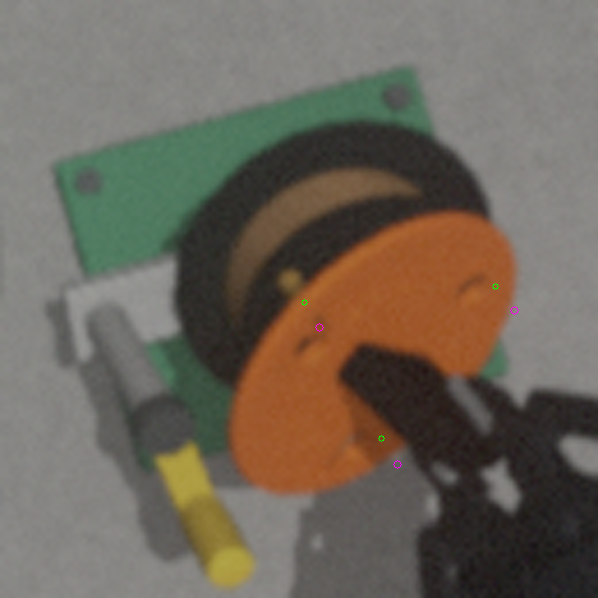

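View pics/side4.png

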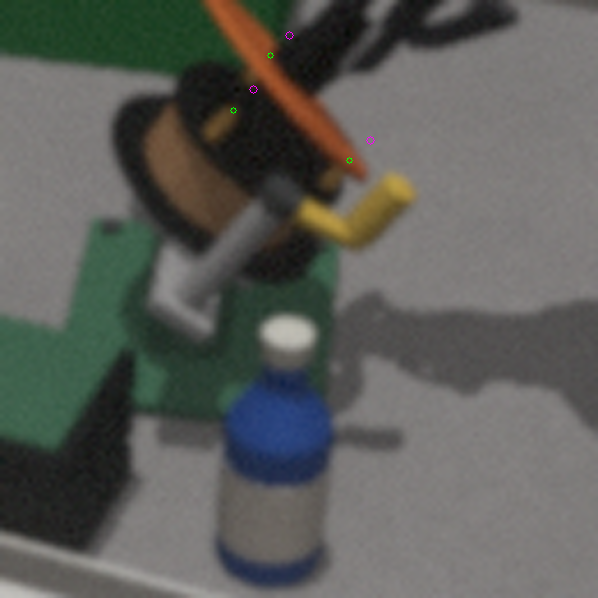

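```bash
cat > ff2.py <<'E'
import pickle,cv2
from h import *
from workcell import get_obs
o=get_obs()
N=R.from_matrix(np.array([[0,-1,0],[-1,0,0],[0,0,-1.]]))
def fl(x):
    rot=R.from_euler('xy',[x[4],x[5]],degrees=True)*N*R.from_euler('z',x[3],degrees=True);return np.array(x[:3])/1000,rot
def fit(p,o,h,ext,g0=None,pr=(.3,.3)):
    c=cam(p);tp=np.array(o['ee_pos']);tr=R.from_euler('xyz',o['tcp_rot'],degrees=True)
    def pts(x,P):
        d,rot=fl(x);return tp+tr.apply(d+rot.apply(P))
    t=np.linspace(0,2*np.pi,720)
    def res(x):
        H=np.array([[.05*np.cos(np.radians(a)),.05*np.sin(np.radians(a)),-.034] for a in (0,120,240)])
        r=(proj(c,pts(x,H))-h).ravel()
        Cc=proj(c,pts(x,np.c_[.075*np.cos(t),.075*np.sin(t),0*t-.034]))
        e=[Cc[:,0].min()-ext[0],Cc[:,0].max()-ext[1],Cc[:,1].min()-ext[2]]
        return np.r_[r,np.array(e)*.7,x[5]*pr[0],x[3]*pr[1],(x[0]-.5)*.3]
    b=None
    for t0 in(-30,-15,0,15,30):
        s=least_squares(res,[0,-4,5,0,t0,0])
        if b is None or s.cost<b.cost:b=s
    print('cost',b.cost,'xyz mm',b.x[:3].round(2),'yaw,tiltx,tilty',b.x[3:].round(2));print(res(b.x).round(2))
    pickle.dump(b.x,open('grasp.pkl','wb'))
    im=p['img'][:,:,::-1].copy()
    for q in proj(c,pts(b.x,np.c_[.075*np.cos(t),.075*np.sin(t),0*t-.034])):
        q=q.round().astype(int)
        if 0<=q[0]<512 and 0<=q[1]<384: im[q[1],q[0]]=(255,0,0)
    for sx in(-1,1):
        for sy in(-1,1):
            q=proj(c,pts(b.x,np.array([[sx*.026,sy*.01,.022]])))[0];cv2.circle(im,tuple(int(v) for v in q.round()),3,(255,255,0),1)
    return im
E
python3 - <<'E'
from ff2 import *
p=pickle.load(open('d4.pkl','rb'))['wrist']
im=fit(p,o,np.array([[254,108],[181,225],[326.5,225.5]]),(112,395,49))
cv2.imwrite('pics/w4f.png',im)
E
python3 ins.py 35
```

```text
cost 0.8709703161789033 xyz mm [  0.18 -13.93   1.38] yaw,tiltx,tilty [-0.13 21.93  0.07]
[-0.03  0.02  0.67  0.25 -0.95  0.02 -0.09  0.49 -0.27  0.02 -0.04 -0.1 ]
t 11.15 F [-2.   0.  -0.7] F hub [-0.9  1.8  0.4] open 0.0191
flange err in hub xyz mm [10.2  1.5 38.8] rot err deg [ -0.59 -22.19  -0.23] q [-43. -21. -22.  71.  27.  78.]
dist 0.0089 ang 22.2 n 3
[[0.05, 0.29, -0.05], [-7.4, -0.2, -0.1]]
[[0.05, 0.29, -0.01], [-7.4, -0.2, -0.2]]
[[0.06, 0.29, 0.03], [-7.4, -0.1, -0.1]]
```

View pics/w4f.png

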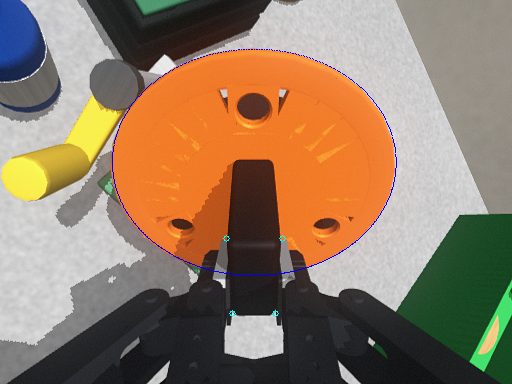

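Request:
{"op": "play_rows", "data": {"rows": [[1,[0,0,-0.3],[0,0,0]],[1,[0.05,0.3,0],[-5.5,-0.1,-0.1]],[1,[0.05,0.2,0],[-5.5,-0.1,-0.1]],[1,[0.05,0.2,0],[-5.5,-0.1,-0.2]],[1,[0,0.2,0],[-5.5,-0.1,-0.1]],[1,[0,0,0],[0,0,0]],[1,[0,0,0],[0,0,0]]], "newtons": 120}}

```text
time: 11.85
ee_pos: [0.4398, -0.2499, 0.2182]
tcp_rot: [-179.5, -23.3, -30.8]
wrist_force: [-0.4, 1.4, -2.4]
opening: 0.0181
```

```bash
python3 ins.py 32; cat > look.py <<'E'
import cv2,pickle,sys
from ins import *
tag=sys.argv[1];s=4.6
o=get_obs();D={}
for n in('wrist','top','side'):
    p=camera(n);D[n]=p;im=p['img'][:,:,::-1].copy();cc=cam(p)
    if n=='wrist': cv2.imwrite(f'pics/wr_{tag}.png',im)
    else:
        x0,y0=(310,165) if n=='top' else(270,90)
        im=cv2.resize(im[y0:y0+130,x0:x0+130],None,fx=s,fy=s,interpolation=cv2.INTER_CUBIC);dr=lambda P,col:cv2.circle(im,tuple(int(v) for v in ((proj(cc,P)[0]+.5-[x0,y0])*s)),3,col,1)
        tr=R.from_euler('xyz',o['tcp_rot'],degrees=True);P0=np.array(o['ee_pos'])+tr.apply(d);F=(tr*rot)
        for a in(0,120,240):
            a=np.radians(a);dr(P0+F.apply([.05*np.cos(a),.05*np.sin(a),-.034]),(255,0,255))
        for q in m['tip']:dr(q,(0,255,0))
        cv2.imwrite(f'pics/{n}_{tag}.png',im)
pickle.dump((D,o),open(f'd_{tag}.pkl','wb'))
E
python3 look.py 5
```

```text
t 11.85 F [-0.4  1.4 -2.4] F hub [ 0.2  1.9 -2.1] open 0.0181
flange err in hub xyz mm [-0.   0.5 38.8] rot err deg [-0.11  0.25  0.01] q [-30. -25. -22.  69.   0.  91.]
dist 0.0069 ang 0.27 n 1
[[0.05, -0.26, 0.64], [0.2, -0.1, -0.0]]
```

View pics/wr_5.png

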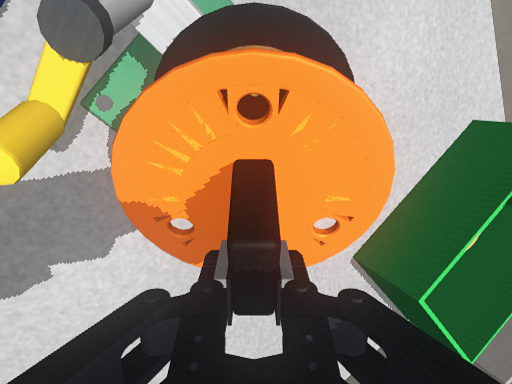

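View pics/top_5.png

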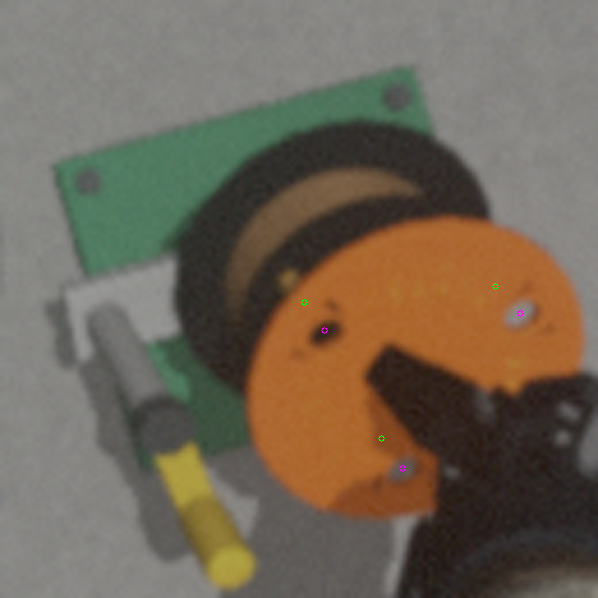

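View pics/side_5.png

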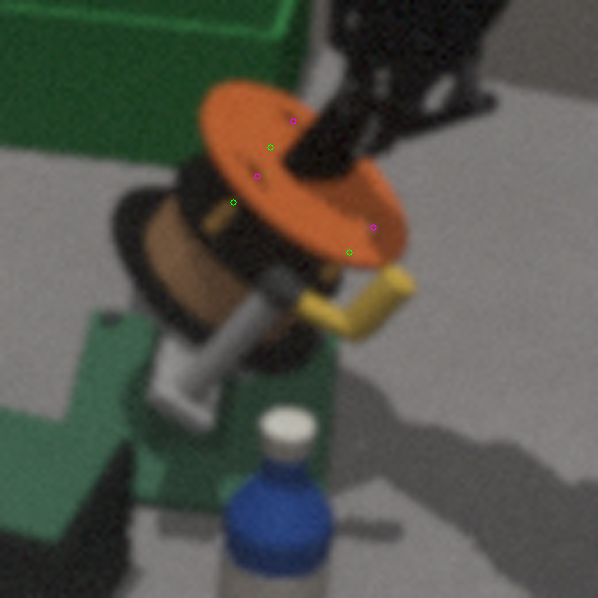

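```bash
python3 ins.py 24; python3 - <<'E'
from ins import *
t,T=target(0);print('insert dir in tool (cm per cm)',(T.T@(-z)).round(3),'hub x',(T.T@X).round(3),'hub y',(T.T@Y).round(3))
E
```

```text
t 12.0 F [-1.1 -0.2 -2.8] F hub [-1.5  1.8 -1.8] open 0.0181
flange err in hub xyz mm [-1.2  0.5 39. ] rot err deg [-0.14  0.35 -0.1 ] q [-30. -25. -22.  69.  -0.  91.]
dist 0.0152 ang 0.39 n 1
[[0.05, -0.68, 1.36], [0.3, -0.1, -0.1]]
insert dir in tool (cm per cm) [ 0.001 -0.373  0.928] hub x [ 0.002 -0.928 -0.373] hub y [-1.    -0.002  0.   ]
```

Request:
{"op": "play_rows", "data": {"rows": [[1,[0.05,-0.35,0.7],[0.3,-0.1,-0.1]],[1,[0,-0.35,0.65],[0,0,0]],[1,[0,0,0],[0,0,0]],[1,[0,0,0],[0,0,0]]]}}

```text
time: 12.4
ee_pos: [0.4478, -0.2486, 0.2037]
tcp_rot: [-179.1, -23.0, -31.0]
wrist_force: [0.3, -0.6, -2.7]
opening: 0.0184
```

```bash
python3 ins.py 24; python3 look.py 6
```

```text
t 12.4 F [ 0.3 -0.6 -2.7] F hub [-1.4  0.6 -2.3] open 0.0184
flange err in hub xyz mm [-1.3  0.5 22.3] rot err deg [ 0.03 -0.06 -0.24] q [-29. -24. -23.  68.   0.  92.]
dist 0.0022 ang 0.24 n 1
[[0.05, -0.06, -0.21], [-0.1, 0.1, -0.2]]
```

View pics/wr_6.png

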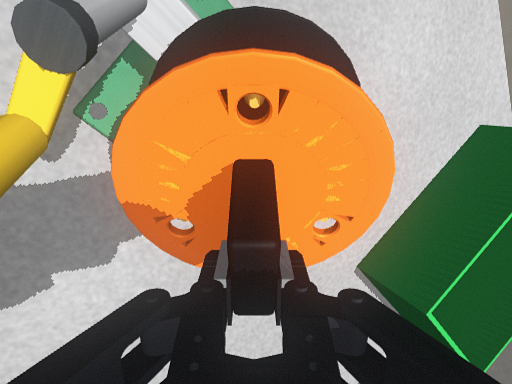

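View pics/top_6.png

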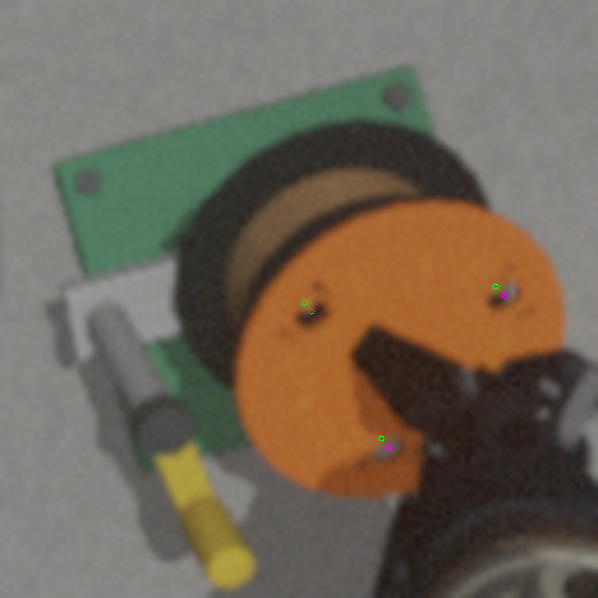

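View pics/side_6.png

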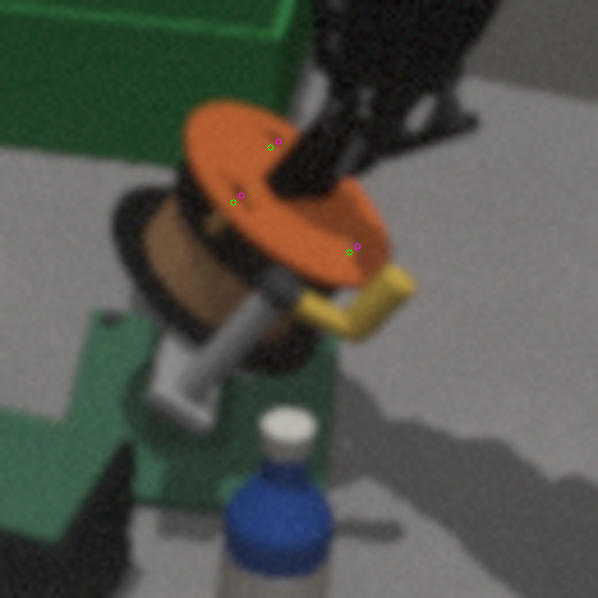

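```bash
python3 - <<'E'
import cv2
from ins import *
D,o=pickle.load(open('d_6.pkl','rb'));p=D['wrist'];cc=cam(p)
print(proj(cc,m['tip']).round(1))
tr=R.from_euler('xyz',o['tcp_rot'],degrees=True);P0=np.array(o['ee_pos'])+tr.apply(d);F=(tr*rot)
a=np.radians([0,120,240]);print(proj(cc,P0+F.apply(np.c_[.05*np.cos(a),.05*np.sin(a),0*a-.034])).round(1))
im=p['img'][70:260,150:360,::-1];cv2.imwrite('pics/w6z.png',cv2.resize(im,None,fx=3,fy=3,interpolation=cv2.INTER_CUBIC))
E
```

```text
[[254.6  99.6]
 [184.3 216.7]
 [325.1 216.6]]
[[253.9 108.2]
 [181.7 225.3]
 [325.5 225.6]]
```

View pics/w6z.png

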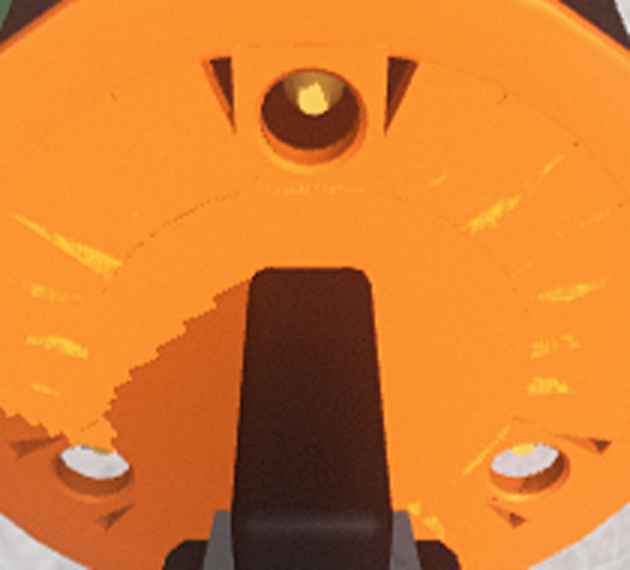

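Request:
{"op": "play_rows", "data": {"rows": [[1,[0,-0.15,0.37],[0,0,-0.2]],[1,[0,-0.15,0.37],[0,0,0]],[1,[0,-0.15,0.37],[0,0,0]],[1,[0,0,0],[0,0,0]]]}}

```text
time: 12.95
ee_pos: [0.4545, -0.2467, 0.1935]
tcp_rot: [-179.2, -23.1, -30.7]
wrist_force: [-0.1, 0.3, -2.4]
opening: 0.018
```

```bash
python3 ins.py 0;python3 look.py 7;python3 -c "
import cv2;im=cv2.imread('pics/wr_7.png')[70:260,150:360];cv2.imwrite('pics/w7z.png',cv2.resize(im,None,fx=3,fy=3,interpolation=cv2.INTER_CUBIC))"
```

```text
t 12.95 F [-0.1  0.3 -2.4] F hub [-0.6  1.2 -2. ] open 0.018
flange err in hub xyz mm [-0.9  0.1 10. ] rot err deg [ 0.04 -0.06  0.01] q [-28. -23. -24.  66.  -0.  92.]
dist 0.01 ang 0.07 n 1
[[0.01, -0.46, 0.89], [-0.1, 0.0, 0.0]]
```

View pics/w7z.png

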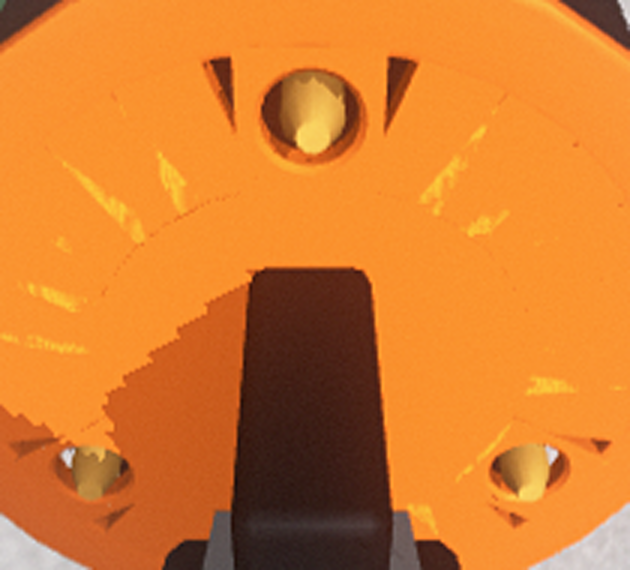

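Request:
{"op": "play_rows", "data": {"rows": [[1,[0,-0.11,0.28],[0,0,0]],[1,[0,-0.11,0.28],[0,0,0]],[1,[0,-0.08,0.2],[0,0,0]],[1,[0,0,0],[0,0,0]]]}}

```text
time: 13.5
ee_pos: [0.4591, -0.2458, 0.1871]
tcp_rot: [-179.2, -23.2, -30.7]
wrist_force: [0.3, -0.2, -2.7]
opening: 0.0189
```

```bash
python3 ins.py 0
```

```text
t 13.5 F [ 0.3 -0.2 -2.7] F hub [-1.1  0.7 -2.4] open 0.0189
flange err in hub xyz mm [-0.8 -0.5  2.1] rot err deg [-0.04 -0.05  0.02] q [-28. -23. -24.  66.  -0.  93.]
dist 0.0023 ang 0.07 n 1
[[-0.05, -0.15, 0.16], [-0.1, -0.0, 0.0]]
```

Request:
{"op": "play_rows", "data": {"rows": [[1,[0,-0.08,0.2],[0,0,0]],[1,[0,-0.06,0.15],[0,0,0]],[1,[0,-0.06,0.15],[0,0,0]]]}}

```text
time: 13.8
ee_pos: [0.4616, -0.2451, 0.1838]
tcp_rot: [-179.3, -23.2, -30.8]
wrist_force: [-18.8, 7.6, 16.9]
opening: 0.0185
```

```bash
python3 ins.py 0
```

```text
t 13.8 F [-18.8   7.6  16.9] F hub [ 6.2 11.8 22.8] open 0.0185
flange err in hub xyz mm [-0.6 -0.9 -2.1] rot err deg [-0.09  0.01  0.02] q [-28. -23. -24.  65.  -0.  93.]
dist 0.0024 ang 0.1 n 1
[[-0.09, 0.02, -0.22], [0.0, -0.1, -0.0]]
```

Request:
{"op": "play_rows", "data": {"rows": [[1,[0,0,0],[0,0,0]],[0,[0,0,0],[0,0,0]],[0,[0,0,0],[0,0,0]],[0,[0,0,0],[0,0,0]],[0,[0,0,0],[0,0,0]],[0,[0,0,0],[0,0,0]]], "newtons": 30}}

```text
time: 14.4
ee_pos: [0.4625, -0.2456, 0.1856]
tcp_rot: [-179.3, -23.5, -30.8]
wrist_force: [0.0, -0.3, -0.3]
opening: 0.0852
```

```bash
python3 ins.py 0; python3 look.py 8
```

```text
t 14.4 F [ 0.  -0.3 -0.3] F hub [-0.3  0.  -0.3] open 0.0852
flange err in hub xyz mm [-0.  -2.5 -1. ] rot err deg [-0.29  0.01  0.09] q [-28. -23. -24.  65.  -0.  93.]
dist 0.0027 ang 0.31 n 1
[[-0.25, 0.04, -0.09], [0.0, -0.3, -0.0]]
```

View pics/wr_8.png

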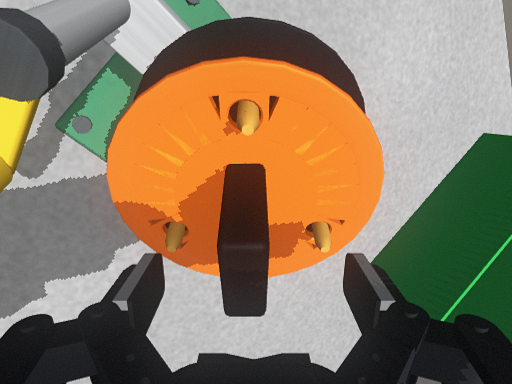

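View pics/side_8.png

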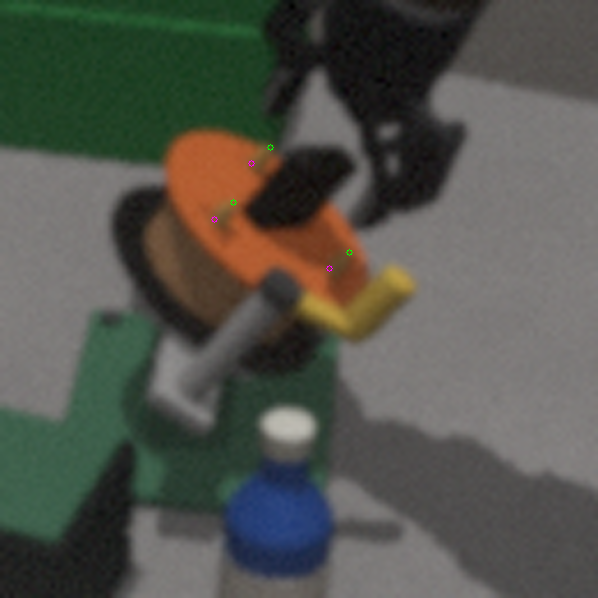

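Request:
{"op": "play_rows", "data": {"rows": [[0,[0,0,-3],[0,0,0]],[0,[0,0,-4],[0,0,0]],[0,[0,0,-4],[0,0,0]],[0,[0,0,0],[0,0,0]]]}}

```text
time: 14.95
ee_pos: [0.4222, -0.2233, 0.288]
tcp_rot: [-179.3, -23.2, -30.8]
wrist_force: [1.1, -0.7, 0.4]
opening: 0.0853
```

```bash
cat > kg.py <<'E'
from kp import *
import sys
k=float(sys.argv[1]);out=float(sys.argv[2])/1000
L,f,z=m['L'],m['f'],m['z']
pos=m['piv']+.052*(-np.cos(k)*L+np.sin(k)*f)+(.0515+out)*z
plan(pos,toolR(-(np.cos(k)*f+np.sin(k)*L),-z))
E
python3 kg.py 1.444 60;python3 look.py 9; python3 - <<'E'
import cv2
im=cv2.imread('pics/wr_9.png');cv2.imwrite('pics/w9z.png',cv2.resize(im[60:310,80:400],None,fx=2.4,fy=2.4,interpolation=cv2.INTER_CUBIC))
E
```

```text
14.95 [-27.6 -26.8 -15.4  78.1  -0.5  92.9] [ 1.1 -0.7  0.4] 0.08533267962538307
rel piv Lfz [-88.4 -20.  149.7] k -0.22236966979845654 r 90.59351305001928
tool x in Lfz [-0.668 -0.744  0.   ] z [-0.278  0.249 -0.928]
dist 0.1152 ang 46.1 n 7
[[-1.54, -0.38, 0.44], [3.0, -1.1, 5.8]]
[[-1.56, -0.19, 0.48], [3.0, -1.1, 5.7]]
[[-1.56, -0.01, 0.52], [3.0, -1.1, 5.8]]
[[-1.55, 0.17, 0.54], [3.0, -1.1, 5.7]]
[[-1.51, 0.35, 0.56], [3.0, -1.1, 5.8]]
[[-1.45, 0.53, 0.56], [3.0, -1.2, 5.8]]
[[-1.38, 0.71, 0.56], [3.0, -1.1, 5.7]]
```

View pics/w9z.png

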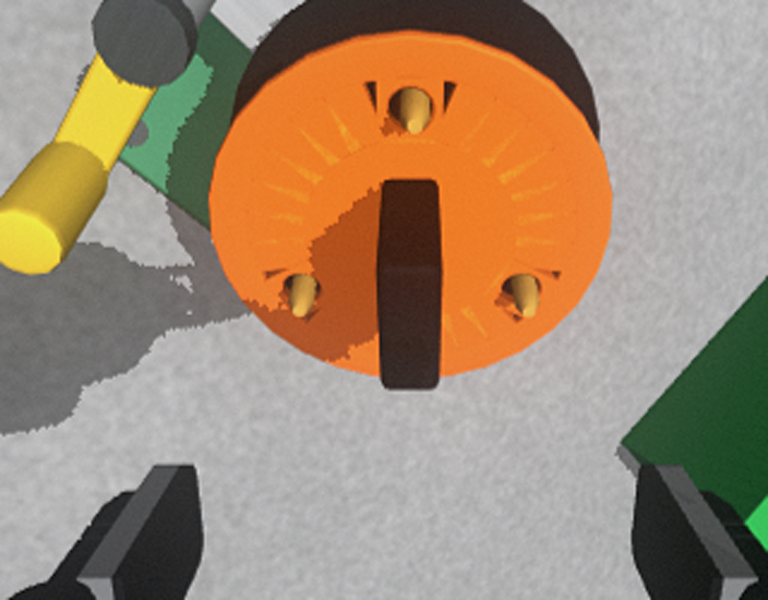

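View pics/side_9.png

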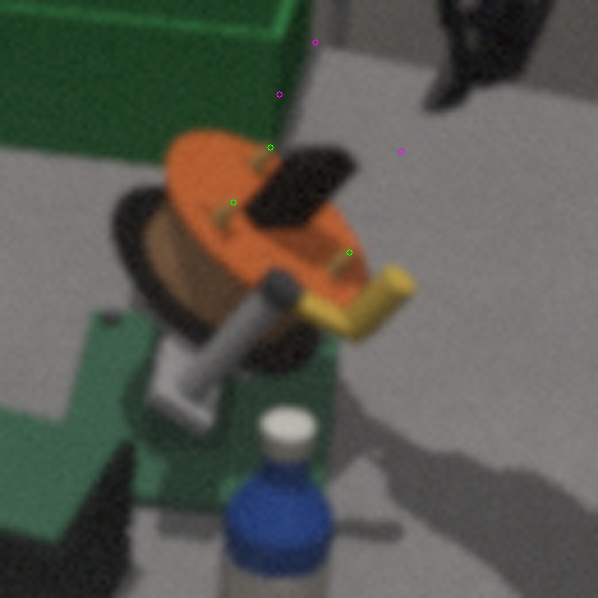

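```bash
cat > ov.py <<'E'
import cv2,sys
from ins import *
tag,outs=sys.argv[1],[float(v) for v in sys.argv[2].split(',')]
D,o=pickle.load(open(f'd_{tag}.pkl','rb'));p=D['wrist'];cc=cam(p);s=1.5;im=cv2.resize(p['img'][:,:,::-1],None,fx=s,fy=s,interpolation=cv2.INTER_CUBIC)
HR=np.c_[X,Y,z];t=np.linspace(0,2*np.pi,500);col=[(255,0,0),(255,255,0)]
for out,k in zip(outs,col):
    W=lambda P:c+(np.array(P)+[0,0,out/1000])@HR.T
    pts=np.r_[W(np.c_[.075*np.cos(t),.075*np.sin(t),0*t+.006])]
    for a in(0,120,240):
        a=np.radians(a);pts=np.r_[pts,W(np.c_[.05*np.cos(a)+.0075*np.cos(t),.05*np.sin(a)+.0075*np.sin(t),0*t+.006])]
    b=[]
    for u in np.linspace(-1,1,60): b+=[[.026*u,.01,.062],[.026*u,-.01,.062],[.026,.01*u,.062],[-.026,.01*u,.062]]
    pts=np.r_[pts,W(b)]
    for q in ((proj(cc,pts)+.5)*s).astype(int):
        if 0<=q[0]<768 and 0<=q[1]<576: im[q[1],q[0]]=k
cv2.imwrite(f'pics/ov_{tag}.png',im)
E
python3 ov.py 9 0,6
```

```text
(no output)
```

View pics/ov_9.png

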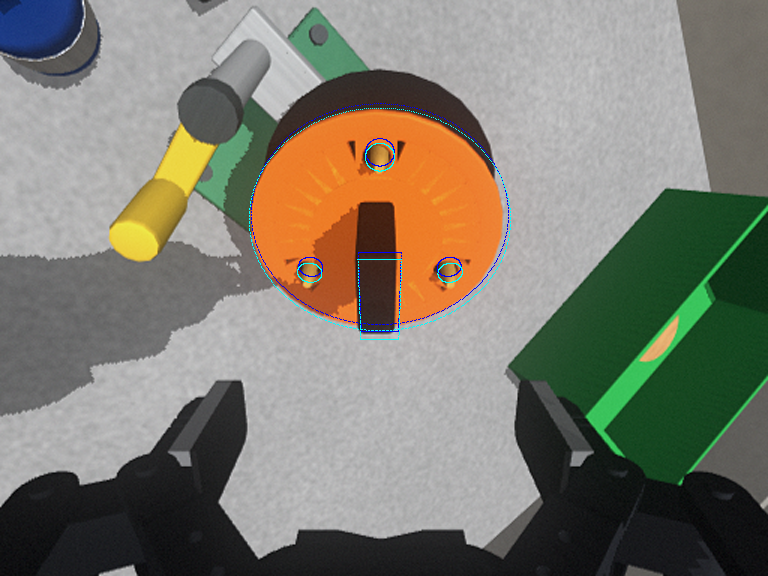

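Request:
{"op": "play_rows", "data": {"rows": [[0,[-1.55,-0.4,0.3],[3,-1.1,5.8]],[0,[-1.55,-0.2,0.4],[3,-1.1,5.7]],[0,[-1.55,0,0.5],[3,-1.1,5.8]],[0,[-1.55,0.15,0.55],[3,-1.1,5.7]],[0,[-1.5,0.35,0.55],[3,-1.1,5.8]],[0,[-1.45,0.55,0.55],[3,-1.2,5.8]],[0,[-1.4,0.7,0.55],[3,-1.1,5.7]],[0,[0,0,0],[0,0,0]]]}}

```text
time: 15.9
ee_pos: [0.3573, -0.1497, 0.1988]
tcp_rot: [-148.2, -1.4, -69.0]
wrist_force: [0.6, -0.5, 0.1]
opening: 0.0856
```

```bash
python3 kg.py 1.444 0
```

```text
15.9 [-41.6 -38.5 -33.5  77.8  27.3 121.2] [ 0.6 -0.5  0.1] 0.08558506832669222
rel piv Lfz [ 0.2 63.1 96.4] k 1.574080254886726 r 63.10187454536877
tool x in Lfz [-0.996 -0.088 -0.025] z [ 0.025  0.003 -1.   ]
dist 0.0469 ang 2.63 n 2
[[0.45, -0.55, 2.23], [0.0, 0.7, -1.1]]
[[0.42, -0.53, 2.24], [0.0, 0.8, -1.1]]
```

Request:
{"op": "play_rows", "data": {"rows": [[0,[0.85,-1.05,0.5],[0,1.5,-2.2]],[0,[0,0,0],[0,0,0]]]}}

```text
time: 16.1
ee_pos: [0.3712, -0.1545, 0.1984]
tcp_rot: [-148.5, -4.0, -67.8]
wrist_force: [0.1, 0.5, -0.3]
opening: 0.0853
```

```bash
python3 kg.py 1.444 0
```

```text
16.1 [-39.8 -38.2 -33.6  75.2  25.7 121.4] [ 0.1  0.5 -0.3] 0.08534580402429548
rel piv Lfz [-8.2 53.1 89.7] k 1.4176379919867923 r 53.69182148275654
tool x in Lfz [-0.992 -0.13   0.002] z [-0.002  0.004 -1.   ]
dist 0.0383 ang 0.31 n 1
[[-0.15, -0.18, 3.82], [0.2, -0.1, 0.2]]
```

Request:
{"op": "play_rows", "data": {"rows": [[0,[-0.1,-0.1,1.9],[0.2,-0.1,0.2]],[0,[-0.05,-0.1,1.9],[0,0,0]],[0,[0,0,0],[0,0,0]],[1,[0,0,0],[0,0,0]],[1,[0,0,0],[0,0,0]],[1,[0,0,0],[0,0,0]],[1,[0,0,0],[0,0,0]],[1,[0,0,0],[0,0,0]],[1,[0,0,0],[0,0,0]],[1,[0,0,0],[0,0,0]]], "newtons": 40}}

```text
time: 17.1
ee_pos: [0.3919, -0.1478, 0.1683]
tcp_rot: [-148.5, -4.0, -67.6]
wrist_force: [1.8, 0.3, -2.4]
opening: 0.0211
```

```bash
python3 kg.py 0.0 0|head -5
```

```text
17.1 [-36.5 -37.3 -36.6  70.   24.6 124.6] [ 1.8  0.3 -2.4] 0.02112909165134059
rel piv Lfz [-7.4 50.6 52.7] k 1.4254084012474544 r 51.18860352349319
tool x in Lfz [-0.991 -0.132 -0.001] z [ 0.     0.005 -1.   ]
dist 0.0675 ang 82.39 n 11
[[0.46, -0.4, 0.01], [0.0, 0.0, -7.5]]
```

Request:
{"op": "play_rows", "data": {"rows": [[1,[0.72,-0.05,0],[0,0,-8]],[1,[0.72,-0.05,0],[0,0,-8]],[1,[0.72,-0.05,0],[0,0,-8]],[1,[0.72,-0.05,0],[0,0,-8]],[1,[0.72,-0.05,0],[0,0,-8]],[1,[0.72,-0.05,0],[0,0,-8]]]}}

```text
time: 17.7
ee_pos: [0.4197, -0.1764, 0.18]
tcp_rot: [-161.4, -26.2, -21.2]
wrist_force: [-2.1, 2.9, 1.4]
opening: 0.0207
```

```bash
python3 kp.py
```

```text
17.7 [-37.6 -30.6 -31.6  68.9  25.1  73.7] [-2.1  2.9  1.4] 0.020747559735069206
rel piv Lfz [-42.6  28.4  52.5] k 0.5879894621979698 r 51.151904666179824
tool x in Lfz [-0.541 -0.841 -0.006] z [ 0.003  0.005 -1.   ]
```

Request:
{"op": "play_rows", "data": {"rows": [[1,[0.72,-0.05,0],[0,0,-8]],[1,[0.72,-0.05,0],[0,0,-8]],[1,[0.72,-0.05,0],[0,0,-8]],[1,[0.72,-0.05,0],[0,0,-8]],[1,[0,0,0],[0,0,0]]]}}

```text
time: 18.2
ee_pos: [0.4438, -0.1776, 0.1943]
tcp_rot: [179.9, -31.5, 16.7]
wrist_force: [-3.8, -0.6, 0.1]
opening: 0.0211
```

```bash
python3 kp.py
```

```text
18.2 [-35.5 -27.5 -28.2  68.6  24.3  42.3] [-3.8 -0.6  0.1] 0.021104022083155483
rel piv Lfz [-50.2   1.5  52.6] k 0.028875060606381193 r 50.265180011469596
tool x in Lfz [ 0.013 -1.    -0.008] z [ 0.005  0.008 -1.   ]
```

Nudge gently to the stop.

Request:
{"op": "play_rows", "data": {"rows": [[1,[0.25,0,0],[0,0,0]],[1,[0.2,0,0],[0,0,0]]]}}

```text
time: 18.4
ee_pos: [0.444, -0.1775, 0.1943]
tcp_rot: [179.9, -31.0, 16.5]
wrist_force: [-19.4, -5.2, 3.1]
opening: 0.0208
```

```bash
python3 kp.py
```

```text
18.4 [-35.1 -27.2 -27.8  68.9  23.7  42.8] [-19.4  -5.2   3.1] 0.020804297009229828
rel piv Lfz [-50.3   1.3  52.4] k 0.02490367845987346 r 50.28838160068393
tool x in Lfz [ 0.009 -1.    -0.018] z [ 0.004  0.018 -1.   ]
```

At the stop (19 N reaction, no movement). Release and withdraw along the post axis.

Request:
{"op": "play_rows", "data": {"rows": [[1,[0,0,0],[0,0,0]],[0,[0,0,0],[0,0,0]],[0,[0,0,0],[0,0,0]],[0,[0,0,0],[0,0,0]],[0,[0,0,0],[0,0,0]],[0,[0,0,-2],[0,0,0]],[0,[0,0,-4],[0,0,0]],[0,[0,0,-4],[0,0,0]],[0,[0,0,-4],[0,0,0]],[0,[0,0,0],[0,0,0]],[0,[0,0,0],[0,0,0]]]}}

```text
time: 19.5
ee_pos: [0.372, -0.1975, 0.318]
tcp_rot: [180.0, -30.9, 16.5]
wrist_force: [-0.2, -0.4, -0.5]
opening: 0.0854
```

```bash
python3 kp.py;python3 look.py 10;python3 ov.py 10 0,6
```

```text
19.5 [-45.  -28.2 -14.   88.2  26.8  32.3] [-0.2 -0.4 -0.5] 0.08544772030757246
rel piv Lfz [-49.8  -1.  196.9] k -0.019624156719102746 r 49.78301023640719
tool x in Lfz [ 0.01 -1.   -0.02] z [ 0.006  0.02  -1.   ]
```

View pics/ov_10.png

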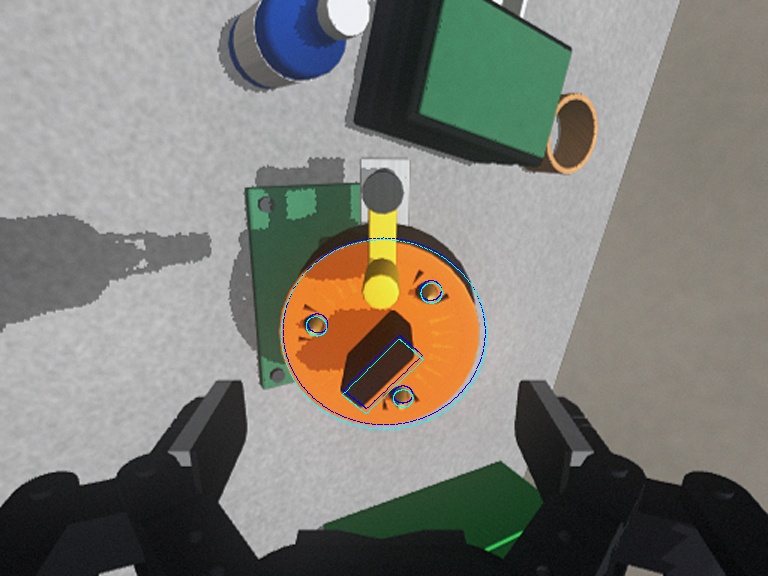

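View pics/side_10.png

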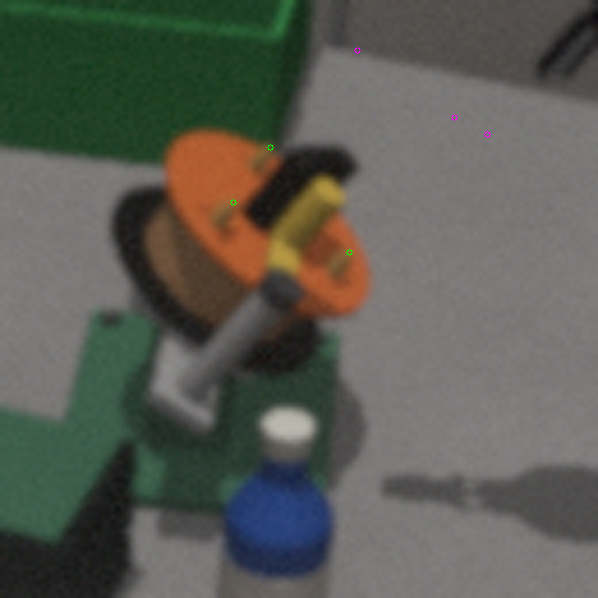

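View pics/top_10.png

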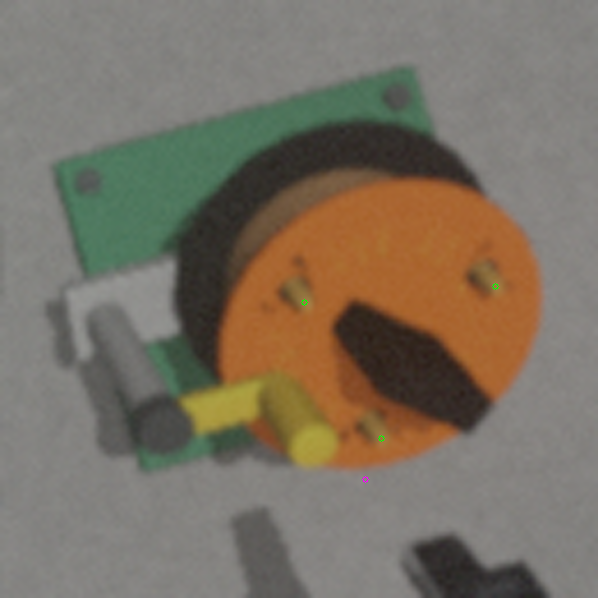

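```bash
python3 - <<'E'
import cv2
from ins import *
D,o=pickle.load(open('d_10.pkl','rb'));HR=np.c_[X,Y,z];t=np.linspace(0,2*np.pi,600);out=[]
s=4.4
for n,(x0,y0) in(('top',(310,165)),('side',(270,90))):
    p=D[n];cc=cam(p);im=cv2.resize(p['img'][y0:y0+130,x0:x0+130,::-1],None,fx=s,fy=s,interpolation=cv2.INTER_CUBIC)[:, :390]if 0 else cv2.resize(p['img'][y0:y0+130,x0:x0+130,::-1],None,fx=3,fy=3,interpolation=cv2.INTER_CUBIC)
    for oo,k in((0,(255,0,0)),(.006,(255,255,0))):
        P=np.r_[np.c_[.075*np.cos(t),.075*np.sin(t),0*t+.006+oo],[[.026*a,.01*b,.062+oo] for a in np.linspace(-1,1,20) for b in(-1,1)]]
        for q in ((proj(cc,c+P@HR.T)+.5-[x0,y0])*3).astype(int):
            if 0<=q[0]<390 and 0<=q[1]<390: im[q[1],q[0]]=k
    out.append(im)
cv2.imwrite('pics/ov11.png',np.hstack(out))
E
```

```text
(no output)
```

View pics/ov11.png

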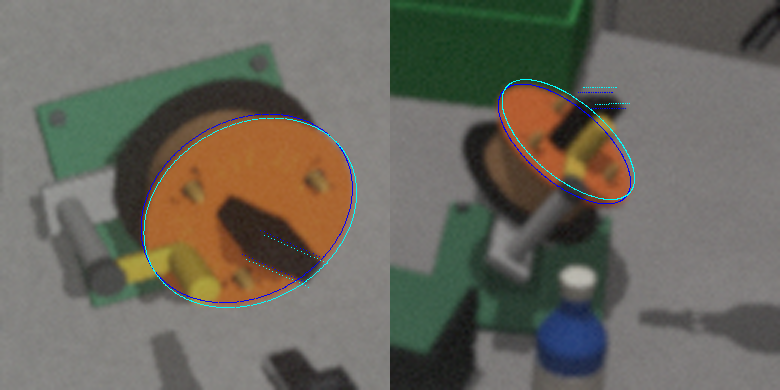

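```bash
python3 -c "
from workcell import *
print(job_done(),get_obs()['time'])"
```

```text
the job is handed in; nothing more can be done
the job is handed in; nothing more can be done
```

The flange is on the reel, the keeper is back at its stop, and I handed the job in at about 20 s of the 61 s allowed. No verdict was reported.

I swung the keeper out to about 1.44 rad and lifted the flange from the tray by its bar. I lined its holes up with the studs and slid it on until it met the face at about 25 N. Then I swung the keeper back, let go and drew the gripper clear.

**Last checks:**
- **Flange:** in the top, side and wrist pictures the disc outline agrees with the fully-home position to about 2 mm, and all three studs stand through the holes.
- **Keeper:** the tool read about 0.02 rad at the stop. A further push gave about 19 N and no movement.
- **Gripper:** it stands clear, with wrist force near zero.
- **Punnets, bottle, core and spanner:** I never touched the first three, and they look untouched in the pictures. I did not measure their positions again. The spanner was not in my final close-ups, but I worked nowhere near it.

**What went wrong or disagreed:**
- **Grip height:** the arm rode up about 10 mm while the jaws closed on the bar, so it gripped the bar higher than planned.
- **Flange slip:** the flange tipped about 22 deg in the grip on the way over. I saw it in the pictures, measured it again and corrected by tilting the tool before sliding it on.
- **Seating depth:** contact came about 2 mm deeper than my fitted reel position, which is within the stated 2 mm camera calibration.

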